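Reload the pasteurising tray and lock the row of tins in with the T-key

TASK

Reload the pasteurising tray: its blue rail is still up from the last batch, so take the T-key from its stand, lower it down the key tube right onto the square stem and turn it counterclockwise to its stop to drop the rail, then nudge the gold tins standing about on the tray into one straight, even row along its back fence, each flat and centred over a drain patch, filling the patches from the end farthest from the key tube with no gaps. With the row in order, turn the stem back clockwise to its stop with the key, so that the rail rises and shuts the row in, and put the key back upright in its stand. The tins must still be in place at the end; leave the bottle, the stack of lids and the spoon beside the tray where they are.

Things in the scene. Friction and masses are not known exactly. Their poses are not given: they have to be found in the camera images.
- tray: fixed tray: white deck 260 (x) by 470 (y) mm, top 30 mm above the table; steel edges 10 mm above it at the near side and ends. Far (+x) steel fence, also 10 mm, inner face at x = 0.100; end wall as high along y = 0.156. Slot for the blue rail at x = 0.028 to 0.036, y = -0.226 to 0.132. Key tube axis at x = 0.070, y = 0.195. Origin under its centre on the table, z up
- tin1: closed gold caviar tin, round, 60 mm in diameter, 36 mm tall, about 0.11 kg, standing loose on the tray deck; three to five tins are present; origin at the centre of its underside, z up through the lid
- tin2: closed gold caviar tin, round, 60 mm in diameter, 36 mm tall, about 0.11 kg, standing loose on the tray deck; three to five tins are present; origin at the centre of its underside, z up through the lid
- tin3: closed gold caviar tin, round, 60 mm in diameter, 36 mm tall, about 0.11 kg, standing loose on the tray deck; three to five tins are present; origin at the centre of its underside, z up through the lid
- tin4: closed gold caviar tin, round, 60 mm in diameter, 36 mm tall, about 0.11 kg, standing loose on the tray deck; three to five tins are present; origin at the centre of its underside, z up through the lid
- tin5: closed gold caviar tin, round, 60 mm in diameter, 36 mm tall, about 0.11 kg, standing loose on the tray deck; three to five tins are present; origin at the centre of its underside, z up through the lid
- station1 (a point): centre of drain patch 1 of 5 (a grey disc 42 mm across with seven dark holes, and a dark tick on the fence), on the deck, 32.5 mm from the fence; patches are 72 mm apart along the tray's y, number 1 (farthest from the key tube) at the tray's x = 0.0675, y = -0.190
- station2 (a point): centre of drain patch 2 of 5 (a grey disc 42 mm across with seven dark holes, and a dark tick on the fence), on the deck, 32.5 mm from the fence; patches are 72 mm apart along the tray's y, number 1 (farthest from the key tube) at the tray's x = 0.0675, y = -0.190
- station3 (a point): centre of drain patch 3 of 5 (a grey disc 42 mm across with seven dark holes, and a dark tick on the fence), on the deck, 32.5 mm from the fence; patches are 72 mm apart along the tray's y, number 1 (farthest from the key tube) at the tray's x = 0.0675, y = -0.190
- station4 (a point): centre of drain patch 4 of 5 (a grey disc 42 mm across with seven dark holes, and a dark tick on the fence), on the deck, 32.5 mm from the fence; patches are 72 mm apart along the tray's y, number 1 (farthest from the key tube) at the tray's x = 0.0675, y = -0.190
- station5 (a point): centre of drain patch 5 of 5 (a grey disc 42 mm across with seven dark holes, and a dark tick on the fence), on the deck, 32.5 mm from the fence; patches are 72 mm apart along the tray's y, number 1 (farthest from the key tube) at the tray's x = 0.0675, y = -0.190
- tube_mouth (a point): centre of the flared mouth of the upright steel key tube, 120 mm above the deck (150 mm above the table). The bore is 36 mm in diameter, the mouth flares to 48 mm inside and 54 mm outside over the top 12 mm; z up
- stem_foot (a point): foot of the brass square stem, on the tube's axis at the bottom of the bore, level with the deck. The stem is 12.5 mm square and 22 mm tall, the last 6 mm stepped down to 9 mm square, so its top lies 98 mm below the mouth. Axes turn with the stem: the flats face x and y, which are the tray's x and y when stem reads 0
- stem (a joint): turn of the square stem (rad), positive clockwise seen from above, free from 0 to a hard stop at 1.4; it starts at 1.2 to 1.38, rail up. It has about 0.1 N m of friction, stays where it is left, and drives the retaining rail through a cam shaft under the deck: 12.5 mm of rise per rad
- rail (a joint): rise (m) of the blue retaining rail, 6 mm thick and 358 mm long, parallel to the fence, 65 mm from fence to rail. At 0 its top lies 4 mm below the deck; at 0.0175 (stem at its stop) it stands 13.5 mm above the deck and shuts the row in
- key: steel T-key, 0.26 kg, 176 mm long, round shaft 15 mm in diameter; its foot is a square socket 14.5 mm across inside (sides along x and y), 24 mm deep, 29 mm across the outer corners. Origin at the centre of the socket's open lower end, z up the shaft. Starts upright in the stand. Pushed home, its origin is at the stem's foot; turning it has about 0.15 rad of play on the stem
- key_bar (a point): centre of the key's blue T-bar, 165 mm above the key's origin; the bar is square-edged, 14 mm wide (key x), 100 mm long (key y), 22 mm high (key z)
- key_stand: fixed steel key stand on the table, left or right of the tray: base 84 mm in diameter, 8 mm thick, carrying an upright open tube of 36 mm bore, rim 100 mm above the table and flared to 46 mm inside; the key stands in the tube on the base, its origin 8 mm above the table. Origin under its centre
- sanitiser: white sanitiser bottle with blue cap, 64 mm in diameter, 170 mm tall, standing; origin at the centre of its underside. It and the key stand may change sides. A bystander, leave it alone
- lid_stack: stack of four plain steel lids, 80 mm in diameter, 32 mm high, on the table beside the tray; origin at the centre of its underside. A bystander, leave it alone
- spoon: steel spoon, 180 mm long, lying flat on the table; a bystander, leave it alone

How it is judged (in metres and radians):
On the way, in this order (a step that is already met when the one before it is completed fails the run):
1. the key is lowered right home over the square stem, the rail still up (horizontal distance between key and stem_foot below 0.005 m and z of key in the frame of tube_mouth below -0.108 m and angle between key's own z axis and vertical below 0.08 rad and value of joint stem above 1 rad), for 0.1 s.
2. with the key on it, the stem is turned counterclockwise to its stop and the rail is down (horizontal distance between key and stem_foot below 0.005 m and z of key in the frame of tube_mouth below -0.108 m and angle between key's own z axis and vertical below 0.08 rad and value of joint stem below 0.15 rad and value of joint rail below 0.0028 m), for 0.2 s.
3. with the rail down in the deck, every tin stands flat over a patch in the row, filled from the far end without gaps ((horizontal distance between tin1 and station1 below 0.008 m or horizontal distance between tin1 and station2 below 0.008 m or horizontal distance between tin1 and station3 below 0.008 m or horizontal distance between tin1 and station4 below 0.008 m or horizontal distance between tin1 and station5 below 0.008 m) and (horizontal distance between tin2 and station1 below 0.008 m or horizontal distance between tin2 and station2 below 0.008 m or horizontal distance between tin2 and station3 below 0.008 m or horizontal distance between tin2 and station4 below 0.008 m or horizontal distance between tin2 and station5 below 0.008 m) and (horizontal distance between tin3 and station1 below 0.008 m or horizontal distance between tin3 and station2 below 0.008 m or horizontal distance between tin3 and station3 below 0.008 m or horizontal distance between tin3 and station4 below 0.008 m or horizontal distance between tin3 and station5 below 0.008 m) and (horizontal distance between tin4 and station1 below 0.008 m or horizontal distance between tin4 and station2 below 0.008 m or horizontal distance between tin4 and station3 below 0.008 m or horizontal distance between tin4 and station4 below 0.008 m or horizontal distance between tin4 and station5 below 0.008 m) and (horizontal distance between tin5 and station1 below 0.008 m or horizontal distance between tin5 and station2 below 0.008 m or horizontal distance between tin5 and station3 below 0.008 m or horizontal distance between tin5 and station4 below 0.008 m or horizontal distance between tin5 and station5 below 0.008 m) and (horizontal distance between any of tin1, tin2, tin3, tin4, tin5 and station1 below 0.008 m or not (horizontal distance between any of tin1, tin2, tin3, tin4, tin5 and station2 below 0.008 m)) and (horizontal distance between any of tin1, tin2, tin3, tin4, tin5 and station2 below 0.008 m or not (horizontal distance between any of tin1, tin2, tin3, tin4, tin5 and station3 below 0.008 m)) and (horizontal distance between any of tin1, tin2, tin3, tin4, tin5 and station3 below 0.008 m or not (horizontal distance between any of tin1, tin2, tin3, tin4, tin5 and station4 below 0.008 m)) and (horizontal distance between any of tin1, tin2, tin3, tin4, tin5 and station4 below 0.008 m or not (horizontal distance between any of tin1, tin2, tin3, tin4, tin5 and station5 below 0.008 m)) and angle between each of tin1, tin2, tin3, tin4, tin5's own z axis and vertical below 0.06 rad and z of each of tin1, tin2, tin3, tin4, tin5 in the frame of tray below 0.034 m and linear speed of each of tin1, tin2, tin3, tin4, tin5 below 0.02 m/s and value of joint stem below 0.3 rad), for 0.2 s.
4. with the key on it, the stem is turned clockwise to its stop and the rail is up (horizontal distance between key and stem_foot below 0.005 m and z of key in the frame of tube_mouth below -0.108 m and angle between key's own z axis and vertical below 0.08 rad and value of joint stem above 1.27 rad and value of joint rail above 0.015 m), for 0.2 s.
At the end, for the whole second after the job is handed in: Every tin flat on the deck within 8 mm of a patch centre, patches filled from number 1 without a gap; stem within 0.15 rad of its stop, rail up (rail above 0.0148); key upright (within 7 degrees) in its stand, foot on the base (origin below 16 mm); all at rest, bottle, lids and spoon unmoved ((horizontal distance between tin1 and station1 below 0.008 m or horizontal distance between tin1 and station2 below 0.008 m or horizontal distance between tin1 and station3 below 0.008 m or horizontal distance between tin1 and station4 below 0.008 m or horizontal distance between tin1 and station5 below 0.008 m) and (horizontal distance between tin2 and station1 below 0.008 m or horizontal distance between tin2 and station2 below 0.008 m or horizontal distance between tin2 and station3 below 0.008 m or horizontal distance between tin2 and station4 below 0.008 m or horizontal distance between tin2 and station5 below 0.008 m) and (horizontal distance between tin3 and station1 below 0.008 m or horizontal distance between tin3 and station2 below 0.008 m or horizontal distance between tin3 and station3 below 0.008 m or horizontal distance between tin3 and station4 below 0.008 m or horizontal distance between tin3 and station5 below 0.008 m) and (horizontal distance between tin4 and station1 below 0.008 m or horizontal distance between tin4 and station2 below 0.008 m or horizontal distance between tin4 and station3 below 0.008 m or horizontal distance between tin4 and station4 below 0.008 m or horizontal distance between tin4 and station5 below 0.008 m) and (horizontal distance between tin5 and station1 below 0.008 m or horizontal distance between tin5 and station2 below 0.008 m or horizontal distance between tin5 and station3 below 0.008 m or horizontal distance between tin5 and station4 below 0.008 m or horizontal distance between tin5 and station5 below 0.008 m) and (horizontal distance between any of tin1, tin2, tin3, tin4, tin5 and station1 below 0.008 m or not (horizontal distance between any of tin1, tin2, tin3, tin4, tin5 and station2 below 0.008 m)) and (horizontal distance between any of tin1, tin2, tin3, tin4, tin5 and station2 below 0.008 m or not (horizontal distance between any of tin1, tin2, tin3, tin4, tin5 and station3 below 0.008 m)) and (horizontal distance between any of tin1, tin2, tin3, tin4, tin5 and station3 below 0.008 m or not (horizontal distance between any of tin1, tin2, tin3, tin4, tin5 and station4 below 0.008 m)) and (horizontal distance between any of tin1, tin2, tin3, tin4, tin5 and station4 below 0.008 m or not (horizontal distance between any of tin1, tin2, tin3, tin4, tin5 and station5 below 0.008 m)) and angle between each of tin1, tin2, tin3, tin4, tin5's own z axis and vertical below 0.06 rad and z of each of tin1, tin2, tin3, tin4, tin5 in the frame of tray below 0.034 m and linear speed of each of tin1, tin2, tin3, tin4, tin5, key below 0.02 m/s and value of joint stem above 1.25 rad and value of joint rail above 0.0148 m and horizontal distance between key and key_stand below 0.012 m and height (world z) of key below 0.016 m and angle between key's own z axis and vertical below 0.12 rad); the robot touches nothing.
It fails at once if the bottle, lid stack or spoon is shoved more than 30 mm aside (distance of any of sanitiser, lid_stack, spoon from where it was at the start of the episode above 0.03 m).
Of tin1, tin2, tin3, tin4, tin5 only 3 to 5 are there at a start; the rules pass over those that are not, and their reading is None.
At some moment in a run one of tin1, tin2, tin3, tin4, tin5 may be knocked a few centimetres aside while the robot is not near it.
It also fails if it takes over 210 s, if anything falls off the work surface, if the arm or the gripper's body presses on something with over 40 N, if the wrist force passes 120 N, or if a joint passes its speed limit or range.

ROBOT

A 6-joint arm with a two-finger parallel gripper is mounted at the origin on the work surface. World frame = base frame: x ahead of the robot, y to its left, z up, the work surface at z = 0. Lengths are in mm, angles in rad, forces in N, time in s.
With the tool pointing down it reaches from about 275 to 750 mm from the base axis. Payload 10.2 kg.
Tool frame: the origin (TCP) lies between the finger pads; the fingertips stand 11 mm ahead of it and the grasp point (between the pads) lies 8 mm behind it (ctrl.nose_length is the distance from the TCP to the fingertips, in mm); x points along the fingers, y is the direction in which the jaws open and shut, and the axes are right-handed (so a half turn about x gives the same grasp; the last joint's range is limited). The gripper opens to 85 mm and grips with 20 to 120 N. Pads are 22 mm wide; open, the fingers measure 114 mm over their backs; the gripper's body (76 mm by 85 mm) begins 54 mm behind the grasp point. The pads swing forward as they close: fully open they stand 13 mm farther back than shut.
Start: joints at [1.119, 0.313, 1.498, -0, 1.331, -0.223], TCP at [119.087, 511.321, 220.694] pointing down, gripper open.
Joint ranges: [-2.94, 2.94], [-0.97, 2.17], [0.19, 2.56], [-1.23, 4.37], [0.02, 3.11], [-2.88, 2.88]. Speed limits (rad/s): [2.39, 2.39, 3.01, 3.14, 3.14, 3.14].

INTERFACE

Orientations are given as a unit quaternion [w, x, y, z].
In Python, from rig import ctrl, capture, ticket gives the robot as it stands.
- The arm moves only by the tool step_arm, never from a script. Its argument "commands" is a list of rows, each a list of 2 entries, a list of its own where there are three numbers: the shift along the world's x, y, z normalised to -1 to 1, where 1 is 0.04 m, then the turn about the world's z normalised to -1 to 1, where 1 is 180 degrees. A call has 1 to 5 rows; each row shifts and turns the commanded pose from where the row before left it; what a row does not reach is not made up. A row lasts 1/10 s, in which the tool goes at most 50 mm and 8.59 degrees, less where a joint would pass 70% of its speed; a pose out of reach is approached as far as the arm can. A call with a number of a shift or a turn outside -1 to 1 is refused whole. A call with a gripper value outside its range is refused whole. "gripper" is the closure, from -1 (fully open) to 1 (shut), so that 0 is half open, set as the call begins (left out, the last holds). The fingers move at their own pace and stop on an object; "force" is the grip in N (left out, the last holds). Time passes only in rows, so rows that do not move let the fingers close. It gives the time, the measured TCP pose, the force and the opening at its end, in the units of the state.
- ctrl.sense(): the state, without advancing time (a new reading comes with each control period).
- capture(name): name is "side" or "top"; returns a dict with "image" (400x640x3 uint8, blue, green, red), "fov_y" (degrees; the focal length in pixels is half the picture's height over the tangent of half this angle, whatever the lens; pixels are square), "cx", "cy" (the principal point, pixels), "k1" (the pictures are not rectified: a ray, as slopes to the right and down, at radius r is drawn at 1 + k1 r^2 times it, then the intrinsics apply), "origin" and "orientation" of the camera in the world. Camera axes: x right, y down, z forward; pixel columns grow to the right and rows downward; lengths in mm; the calibration is good to about 2 mm. A picture is of the moment at which its call begins. There is no depth.
- ticket.finish_job(): hands the job in, once; it reports no verdict.
The state is a dict: "time_s": time; "joints": joint angles; "dq": joint speeds; "tau": joint torques, N m; "eef_pos": TCP position; "ee_rot": TCP orientation; "force": force on the tool from outside, world axes, zero at the start; "wrist_torque": the same for the moment, N m; "grip_width": opening from 0.0 (shut) to 1.0 (fully open).
Only numpy, scipy, OpenCV 4.12 (cv2) and the standard library are available. Lean on these libraries where they do the work, as an engineer would, in place of code of your own. Each camera call takes 0.05 s, during which the arm holds its last target.

## Working session

There is one attempt and no reset: what is moved stays moved. The work goes in short steps, Python scripts to look and compute and a tool call to move; the robot and the scene stay as the last step left them, time stands still between calls to the robot, and variables do not carry over. Pictures are saved under pics/ and viewed, and the job is handed in when it is done.

Besides the shell and the picture viewer there is one more tool, called after "Call:" in YAML: its name, and indented under it one key for each argument. step_arm: Moves the arm, as the interface text tells. Its arguments: {"type":"object","properties":{"commands":{"type":"array","items":{"type":"array"}},"gripper":{"type":"number"},"force":{"type":"number"}},"required":["commands"]}

```bash
ls; mkdir -p pics; cat > h.py <<'E'
import numpy as np, cv2
from rig import ctrl, capture, ticket
from scipy.spatial.transform import Rotation as R
def shot(n,f):
    c=capture(n); cv2.imwrite('pics/'+f,c['image']); return c
def cam(c):
    f=200/np.tan(np.radians(c['fov_y'])/2)
    q=np.array(c['orientation']); 
    Rm=R.from_quat([q[1],q[2],q[3],q[0]]).as_matrix()
    return f,Rm,np.array(c['origin'],float)
def ray(c,u,v):
    f,Rm,o=cam(c); d=np.array([(u-c['cx'])/f,(v-c['cy'])/f]); s=d.copy()
    for _ in range(20): s=d/(1+c['k1']*(s@s))
    r=Rm@np.array([s[0],s[1],1.]); return o,r/np.linalg.norm(r)
def onz(c,u,v,z):
    o,r=ray(c,u,v); return o+r*(z-o[2])/r[2]
def proj(c,p):
    f,Rm,o=cam(c); q=Rm.T@(np.array(p,float)-o); s=q[:2]/q[2]; s=s*(1+c['k1']*(s@s))
    return f*s[0]+c['cx'],f*s[1]+c['cy']
E
python3 - <<'E'
from h import *
for n in('top','side'):
    c=shot(n,n+'0.png'); print({k:v for k,v in c.items() if k!='image'},c['image'].shape)
print(ctrl.sense(), ctrl.nose_length)
E
```

```text
pics
{'fov_y': 44.43149017456616, 'cx': 326.3270614638474, 'cy': 198.12960351981894, 'k1': 0.01956296912299159, 'origin': array([ 412.11321501,  -22.29129603, 1319.37338904]), 'orientation': array([-0.05226498,  0.70728634, -0.70411157,  0.03523217])} (400, 640, 3)
{'fov_y': 46.82146859646519, 'cx': 317.7092077602595, 'cy': 203.6957737619187, 'k1': -0.06145340805969072, 'origin': array([ -45.70181325, -788.06820312,  918.36211034]), 'orientation': array([-0.42053517,  0.84374401, -0.30014886,  0.14545404])} (400, 640, 3)
{'time_s': 0.1, 'joints': array([ 1.11857487e+00,  3.13428506e-01,  1.49834428e+00,  1.16628951e-06,
        1.33100206e+00, -2.23405126e-01]), 'dq': array([ 0.00093755, -0.00043882, -0.00141316, -0.00019534,  0.00109755,
       -0.00046659]), 'tau': array([ 3.04509937e-03, -4.12897289e+01, -2.60141981e+01, -1.61523203e-04,
        2.98279672e-03,  1.26524148e-05]), 'eef_pos': array([118.99185567, 511.0959795 , 220.18101402]), 'ee_rot': array([ 0.70234505,  0.08032829,  0.70262285, -0.08111671]), 'force': array([-6.33467195e-03,  1.10949749e+00,  3.31552985e-04]), 'wrist_torque': array([-0.01432862, -0.05624353, -0.01838786]), 'grip_width': 1.001936485091261} 11.0
```

View pics/top0.png

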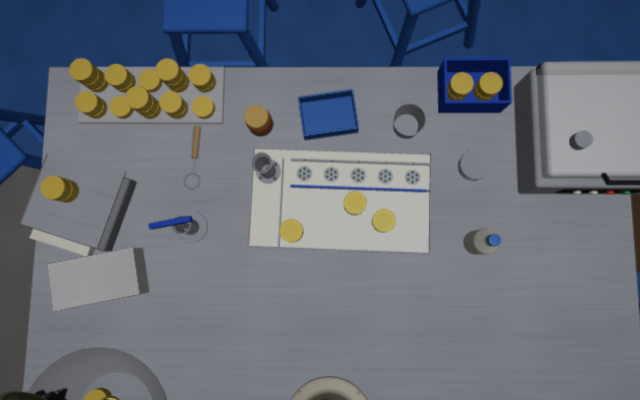

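View pics/side0.png

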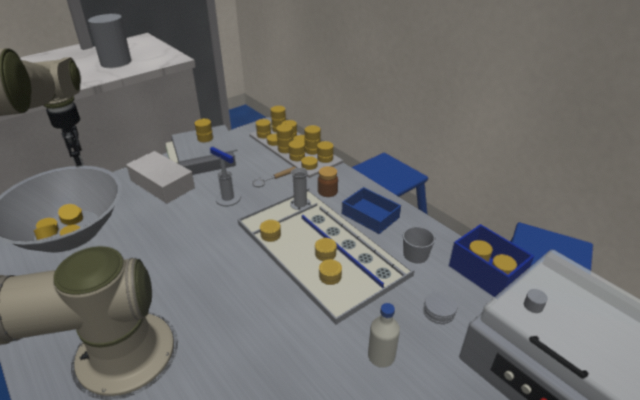

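Three tins (top view at (355,203), (384,221) and (291,231)). The tube is at (265,165), the stand at (192,227) and the key's blue bar at (170,222). The spoon, lids and bottle are clear of the tray.

```bash
python3 - <<'E'
from h import *
im=cv2.imread('pics/top0.png')
a=im[130:270,130:450]; cv2.imwrite('pics/t0z.png',cv2.resize(a[:, :160],None,fx=5,fy=4.2,interpolation=2)[:600])
cv2.imwrite('pics/t0z.png',cv2.resize(im[130:260,135:325],None,fx=4.2,fy=4.2,interpolation=cv2.INTER_CUBIC))
cv2.imwrite('pics/t0y.png',cv2.resize(im[140:260,245:435],None,fx=4.2,fy=4.2,interpolation=cv2.INTER_CUBIC))
s=cv2.imread('pics/side0.png')
cv2.imwrite('pics/s0z.png',cv2.resize(s[130:260,180:350],None,fx=4.6,fy=4.6,interpolation=cv2.INTER_CUBIC))
E
```

```text
(no output)
```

View pics/t0z.png

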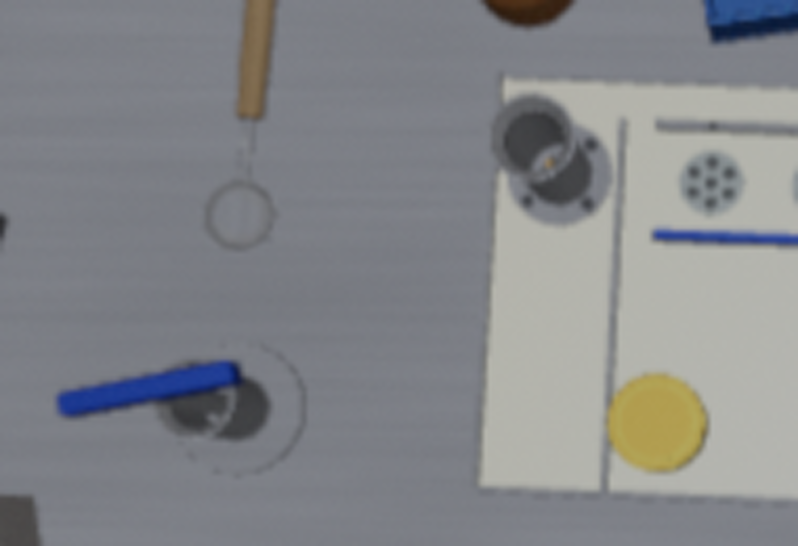

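View pics/t0y.png

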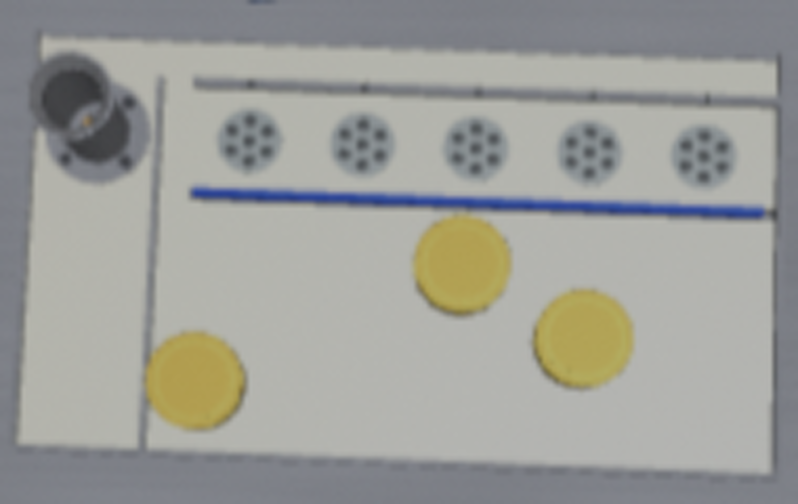

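View pics/s0z.png

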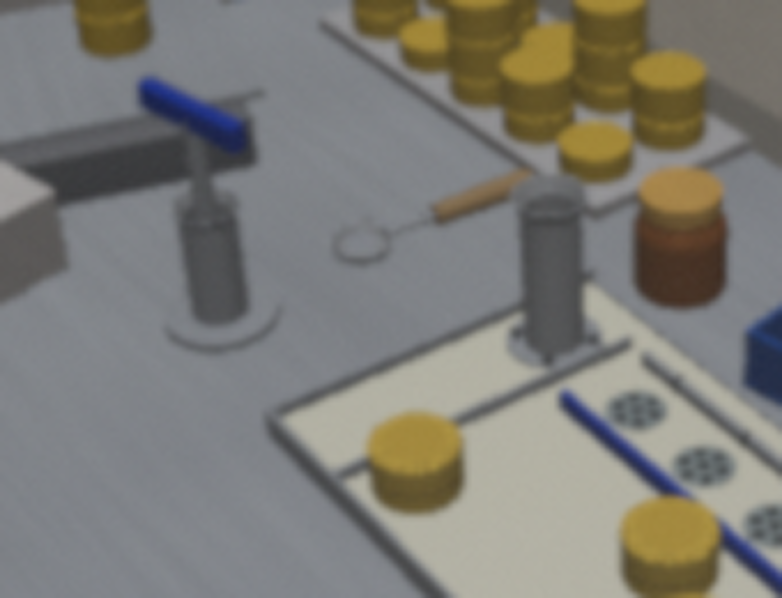

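```bash
cat >> h.py <<'E'
def comps(m,amin=20,amax=1e9):
    n,l,s,ce=cv2.connectedComponentsWithStats(m.astype(np.uint8)*255,connectivity=8)
    return [(ce[i],s[i],l==i) for i in range(1,n) if amin<=s[i,4]<=amax]
def tins(c):
    """gold tops on deck: list of world xy (top at z 66)"""
    hsv=cv2.cvtColor(c['image'],cv2.COLOR_BGR2HSV)
    m=(hsv[...,0]>18)&(hsv[...,0]<34)&(hsv[...,1]>100)&(hsv[...,2]>130)
    return [(ce,s) for ce,s,_ in comps(m,100)]
E
python3 - <<'E'
from h import *
c=capture('top'); 
px=np.array([(250,139),(363,144),(476,148),(590,152),(704,156)])/4.2+[245,140]
st=np.array([onz(c,*p,30)[:2] for p in px])[::-1]
print(st)
loc=np.array([[67.5,-190+72*i] for i in range(5)])
A=st-st.mean(0);B=loc-loc.mean(0)
th=np.arctan2((B[:,0]*A[:,1]-B[:,1]*A[:,0]).sum(),(B*A).sum())
Rm=np.array([[np.cos(th),-np.sin(th)],[np.sin(th),np.cos(th)]])
t=st.mean(0)-Rm@loc.mean(0)
print('th',th,t, 'res',st-(loc@Rm.T+t))
print('tube',Rm@[70,195]+t)
for z,p in((150,(535,139)),(30,(560,173))):
    print(z,onz(c,p[0]/4.2+135,p[1]/4.2+130,z))
for ce,s in tins(c): print('tin',ce,s[2:],onz(c,*ce,66)[:2], Rm.T@(onz(c,*ce,66)[:2]-t))
hsv=cv2.cvtColor(c['image'],cv2.COLOR_BGR2HSV)
m=(hsv[...,0]>105)&(hsv[...,0]<130)&(hsv[...,1]>150)&(hsv[...,2]>60)
m[:200]=0;m[240:]=0;m[:,:140]=0;m[:,205:]=0
for ce,s,mm in comps(m,30):
    r=cv2.minAreaRect(np.argwhere(mm)[:,::-1].astype(np.float32)); print(ce,s,r)
    bp=cv2.boxPoints(r); w=np.array([onz(c,*q,184) for q in bp]); print(w, w.mean(0))
# stand rim z100, base z8
print('base',onz(c,235/4.2+135,408/4.2+130,8),'rim',onz(c,198/4.2+135,397/4.2+130,100))
c2=capture('side')
for ce,s in tins(c2): print('side',ce,s)
print('stemtube side', proj(c2,[*(Rm@[70,195]+t),150]),(180+550/4.6,130+190/4.6))
E
```

```text
[[ 629.39424064 -219.5484721 ]
 [ 631.83734162 -147.73625804]
 [ 634.28227227  -75.64150293]
 [ 636.729291     -3.92439837]
 [ 639.82194319   68.02947487]]
th -0.03579625943193875 [568.60253574 -27.3779682 ] res [[ 0.13478349  0.12351027]
 [ 0.00110417 -0.0181512 ]
 [-0.13074547  0.12272838]
 [-0.26050704 -0.11404258]
 [ 0.25536486 -0.11404487]]
tube [645.53647246 164.99190829]
150 [643.12400613 162.66003501 150.        ]
30 [644.80867821 165.16592103  30.        ]
tin [80.20643432 69.        ] [ 23  21 373] [915.29330126 671.21966576] [321.46682739 710.55768236]
tin [143.37891738  87.18660969] [  68   57 1404] [865.01517546 498.69098151] [277.39547333 536.34013854]
tin [115.22714681  74.24930748] [ 23  21 361] [900.80448977 576.14037955] [310.39005367 615.02077113]
tin [199.24929972  74.39215686] [ 22  21 357] [900.45571954 350.31349518] [318.12353834 389.32607345]
tin [461.59299191  82.88140162] [ 22  22 371] [ 874.92534125 -345.99326266] [ 317.52936988 -307.44831485]
tin [490.59189189  82.68378378] [ 22  22 370] [ 875.03067054 -421.45582942] [ 320.33533246 -382.85876937]
tin [ 85.
[... 1492 characters left out ...]
85 144.64] [317 141  16   8 100]
side [308.87254902 160.34313725] [301 157  16   8 102]
side [327.47580645 171.09677419] [320 167  16   9 124]
side [ 68.79166667 211.14772727] [ 58 204  24  15 264]
side [ 44.56637168 225.61946903] [ 36 218  21  20 226]
side [269.68599034 226.12560386] [260 220  20  13 207]
side [ 68.53448276 229.02586207] [ 60 225  20  10 116]
side [325.25206612 245.02892562] [315 238  21  15 242]
side [480.7008547  247.42735043] [470 241  22  14 234]
side [504.43873518 262.24901186] [494 255  22  15 253]
side [329.97651007 267.29194631] [319 259  23  17 298]
stemtube side (np.float64(299.0923772935513), np.float64(171.59193679527814)) (299.5652173913044, 171.30434782608697)
```

```bash
cat >> h.py <<'E'
def st():
    s=ctrl.sense(); q=s['ee_rot']; M=R.from_quat([q[1],q[2],q[3],q[0]]).as_matrix()
    print('t',round(s['time_s'],2),'pos',np.round(s['eef_pos'],1),'yawY deg',round(np.degrees(np.arctan2(M[1,1],M[0,1])),1),'xaxis',np.round(M[:,0],3),'F',np.round(s['force'],1),'T',np.round(s['wrist_torque'],2),'g',round(s['grip_width'],3),'j',np.round(s['joints'],2))
    return s
E
python3 -c "
from h import *
st()"
```

```text
t 0.2 pos [119.  511.2 220.3] yawY deg 76.9 xaxis [-0.    -0.001 -1.   ] F [-0.6  0.6 -0.1] T [0.02 0.03 0.04] g 0.998 j [ 1.12  0.31  1.5  -0.    1.33 -0.22]
```

Call:
step_arm:
  commands:
    - [[1,-1,0],0.04]
    - [[1,-1,0.5],0.04]

```text
time_s: 0.4
eef_pos: [186.8, 441.8, 235.4]
ee_rot: [0.706, -0.011, 0.708, 0.008]
force: [1.3, 1.4, 0.9]
grip_width: 1.003
```

```bash
python3 -c "
from h import *
st()"
```

```text
t 0.4 pos [186.8 441.8 235.4] yawY deg 91.6 xaxis [-0.002 -0.004 -1.   ] F [1.3 1.4 0.9] T [ 0.05 -0.05  0.03] g 1.003 j [ 0.93  0.2   1.6  -0.    1.34 -0.67]
```

Call:
step_arm:
  commands:
    - [[0.7425,-0.152,0],-0.0443]
    - [[0.7425,-0.152,0],-0.0443]
    - [[0.7425,-0.152,0],-0.0443]
    - [[0.7425,-0.152,0],-0.0443]
    - [[0.7425,-0.152,0],-0.0443]

```text
time_s: 0.9
eef_pos: [336.8, 412.5, 237.0]
ee_rot: [0.666, 0.236, 0.666, -0.237]
force: [-1.1, 0.5, -0.5]
grip_width: 1.003
```

Call:
step_arm:
  commands:
    - [[0.7425,-0.152,0],-0.0443]
    - [[0.7425,-0.152,0],-0.0443]
    - [[0.7425,-0.152,0],-0.0443]
    - [[0.7425,-0.152,0],-0.0443]
    - [[0.7425,-0.152,0],-0.0443]

```text
time_s: 1.4
eef_pos: [485.2, 382.2, 236.9]
ee_rot: [0.546, 0.449, 0.546, -0.45]
force: [0.5, 0.6, 0.1]
grip_width: 1.0
```

Call:
step_arm:
  commands:
    - [[0,0,0],0]
    - [[0,0,0],0]
    - [[0,0,0],0]

```text
time_s: 1.7
eef_pos: [483.4, 382.9, 237.2]
ee_rot: [0.547, 0.447, 0.548, -0.448]
force: [-0.1, -0.2, -0.2]
grip_width: 1.001
```

```bash
python3 -c "
from h import *
st()
shot('top','top1.png');c=shot('side','side1.png')
cv2.imwrite('pics/s1z.png',cv2.resize(c['image'][80:230,150:320],None,fx=4.6,fy=4,interpolation=2))"
```

```text
t 1.7 pos [483.4 382.9 237.2] yawY deg 11.5 xaxis [-0. -0. -1.] F [-0.1 -0.2 -0.2] T [-0.02 -0.02  0.02] g 1.001 j [0.48 0.51 1.17 0.   1.46 0.28]
```

View pics/s1z.png

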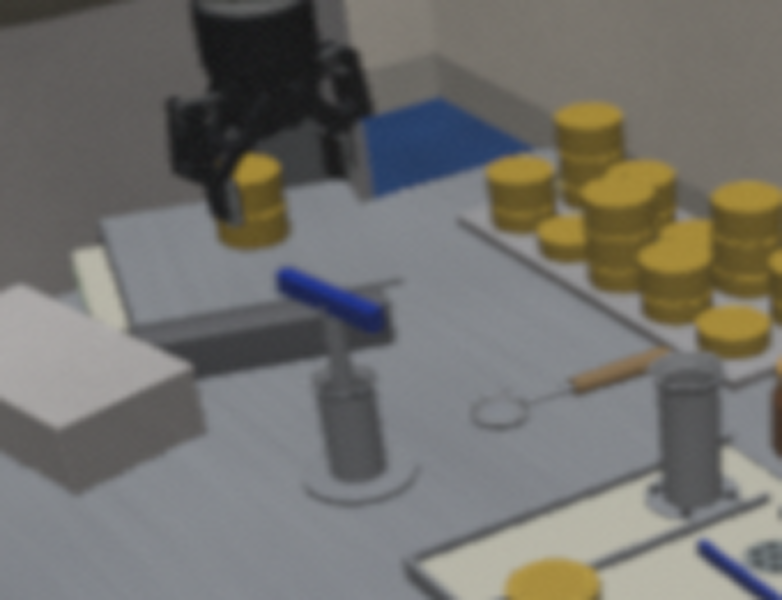

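View pics/top1.png

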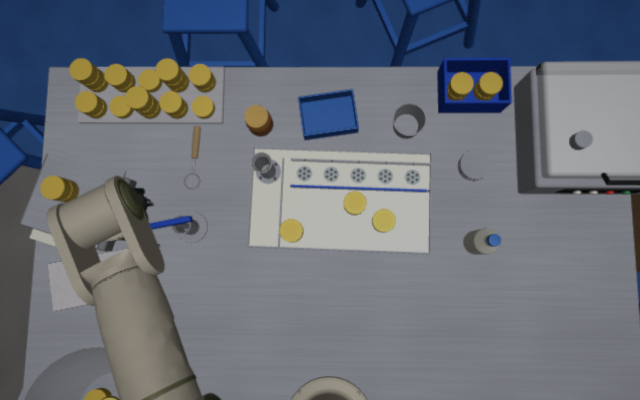

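Call:
step_arm:
  commands:
    - [[0.308,-0.313,0],0]
    - [[0,0,-0.6],0]
    - [[0,0,-0.6],0]
    - [[0,0,-0.6],0]
    - [[0,0,0],0]

```text
time_s: 2.3
eef_pos: [495.5, 368.9, 162.2]
ee_rot: [0.546, 0.446, 0.548, -0.45]
force: [-1.2, 0.4, 0.3]
grip_width: 0.996
```

```bash
python3 -c "
from h import *
st()
shot('top','top2.png');c=shot('side','side2.png')
cv2.imwrite('pics/s2z.png',cv2.resize(c['image'][80:230,150:320],None,fx=4.6,fy=4,interpolation=2))"
```

```text
t 2.3 pos [495.5 368.9 162.2] yawY deg 11.4 xaxis [-0.005 -0.003 -1.   ] F [-1.2  0.4  0.3] T [ 0.04  0.   -0.01] g 0.996 j [ 0.45  0.57  1.27 -0.    1.31  0.25]
```

View pics/s2z.png

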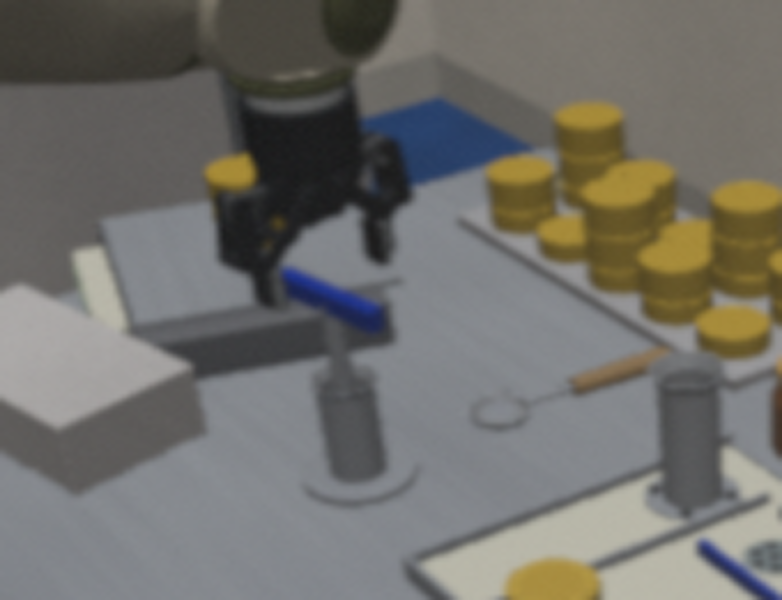

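```bash
python3 -c "
from h import *
c=capture('side');s=st()
def z(p):
    u,v=proj(c,p); return (round((u-150)*4.6),round((v-80)*4))
print('tcp',z(s['eef_pos']),'bar ctr top',z([495.7,370.3,184]),'bar ends',z([505.6,321.6,184]),z([485.7,419,184]))
print('tips',[z(np.array(s['eef_pos'])+[k*48,k*10,0]) for k in(-1,1)])
print('base',z([495.5,372,8]),'rim',z([495.5,372,100]))
"
```

```text
t 2.45 pos [497.1 370.1 166.8] yawY deg 11.4 xaxis [ 0.002  0.001 -1.   ] F [-0.5 -0.3 -0. ] T [-0.03 -0.08  0.03] g 0.999 j [ 0.45  0.56  1.27 -0.    1.31  0.25]
tcp (330, 304) bar ctr top (325, 286) bar ends (374, 307) (277, 266)
tips [(275, 331), (384, 279)]
base (356, 467) rim (339, 375)
```

View pics/top2.png

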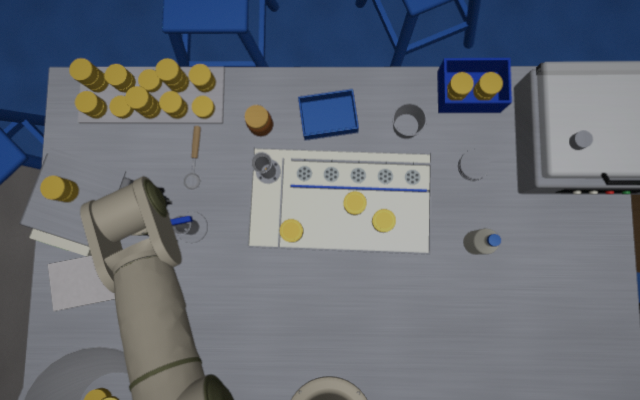

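Call:
step_arm:
  commands:
    - [[0,0,0],0]
    - [[0,0,0],0]
    - [[0,0,0],0]
    - [[0,0,0],0]
    - [[0,0,0],0]
  gripper: 1
  force: 90

```text
time_s: 2.95
eef_pos: [496.5, 370.1, 165.4]
ee_rot: [0.547, 0.448, 0.547, -0.448]
force: [-1.4, -2.1, 13.9]
grip_width: 0.149
```

Call:
step_arm:
  commands:
    - [[0,0,0],0]
    - [[0,0,0],0]
    - [[0,0,0],0]
    - [[0,0,0],0]
    - [[0,0,0],0]

```text
time_s: 3.45
eef_pos: [496.7, 370.1, 165.6]
ee_rot: [0.547, 0.448, 0.547, -0.448]
force: [0.6, -0.4, 4.9]
grip_width: 0.125
```

```bash
python3 -c "
from h import *
st()
c=shot('side','side3.png')
cv2.imwrite('pics/s3z.png',cv2.resize(c['image'][80:230,150:320],None,fx=4.6,fy=4,interpolation=2))"
```

```text
t 3.45 pos [496.7 370.1 165.6] yawY deg 11.4 xaxis [ 0.001  0.    -1.   ] F [ 0.6 -0.4  4.9] T [-0.02 -0.09  0.02] g 0.125 j [ 0.45  0.56  1.27 -0.    1.31  0.25]
```

View pics/s3z.png

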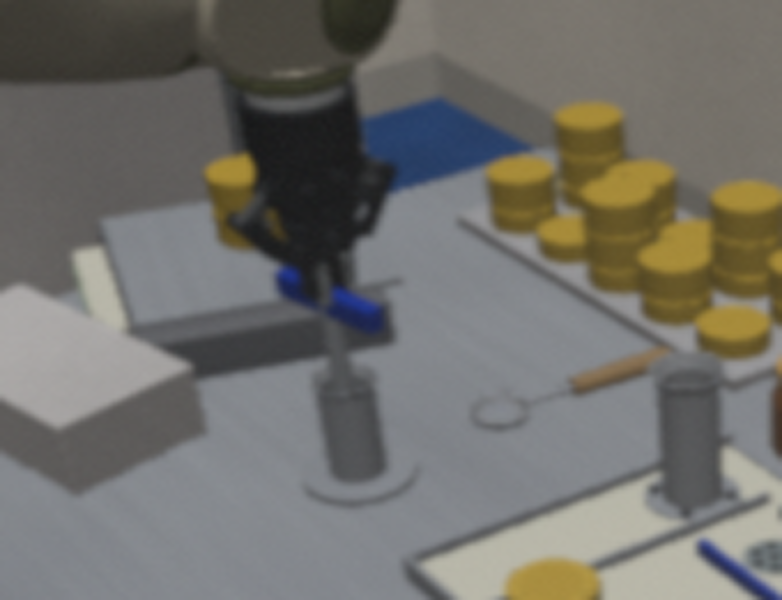

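Call:
step_arm:
  commands:
    - [[0,0,0.5],0]
    - [[0,0,0.8],0]
    - [[0,0,0.9],0]
    - [[0,0,0.9],0]
    - [[0,0,0.9],0]

```text
time_s: 4.0
eef_pos: [495.9, 369.9, 325.5]
ee_rot: [0.547, 0.447, 0.548, -0.449]
force: [0.5, 0.4, -2.5]
grip_width: 0.125
```

Call:
step_arm:
  commands:
    - [[0,0,0.5],0]
    - [[0,0,0],0]
    - [[0,0,0],0]

```text
time_s: 4.3
eef_pos: [496.2, 370.0, 343.1]
ee_rot: [0.547, 0.447, 0.548, -0.449]
force: [-0.6, -0.6, -2.9]
grip_width: 0.127
```

```bash
python3 -c "
from h import *
st()
shot('top','top4.png')
c=shot('side','side4.png')
cv2.imwrite('pics/s4z.png',cv2.resize(c['image'][30:230,150:320],None,fx=4,fy=3,interpolation=2))"
```

```text
t 4.3 pos [496.2 370.  343.1] yawY deg 11.4 xaxis [-0.003 -0.001 -1.   ] F [-0.6 -0.6 -2.9] T [-0.02  0.03 -0.04] g 0.127 j [0.45 0.5  0.92 0.   1.73 0.25]
```

View pics/s4z.png

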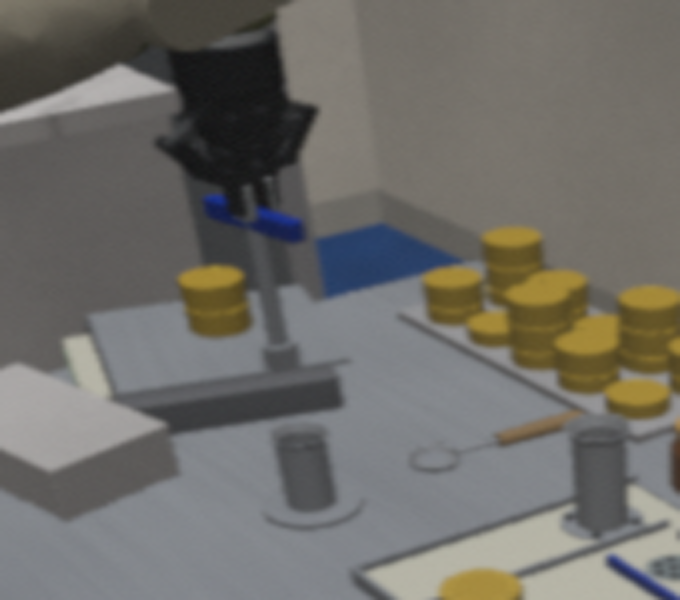

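```bash
python3 -c "
from h import *
c=capture('side')
def z(p):
    u,v=proj(c,p); return (round((u-150)*4,1),round((v-30)*3,1))
print('foot',z([496.2,370,185.5]),'per mm x',np.array(z([506.2,370,185.5]))-z([496.2,370,185.5]),'y',np.array(z([496.2,380,185.5]))-z([496.2,370,185.5]))
print('barctr',z([496.2,370,350.5]))
print('rim',z([495.5,372,100]),'base',z([495.5,372,8]))
print('tube',z([645.3,165,150]),z([645.3,165,30]))
im=c['image'][30:160,190:240]; cv2.imwrite('pics/k.png',cv2.resize(im,None,fx=5,fy=4.5,interpolation=2))
"
```

```text
foot (np.float64(283.1), np.float64(363.1)) per mm x [11.3 -3.1] y [-6.3 -3.7]
barctr (np.float64(253.7), np.float64(216.0))
rim (np.float64(295.1), np.float64(431.4)) base (np.float64(309.2), np.float64(500.4))
tube (np.float64(596.1), np.float64(424.9)) (np.float64(600.8), np.float64(519.5))
```

View pics/top4.png

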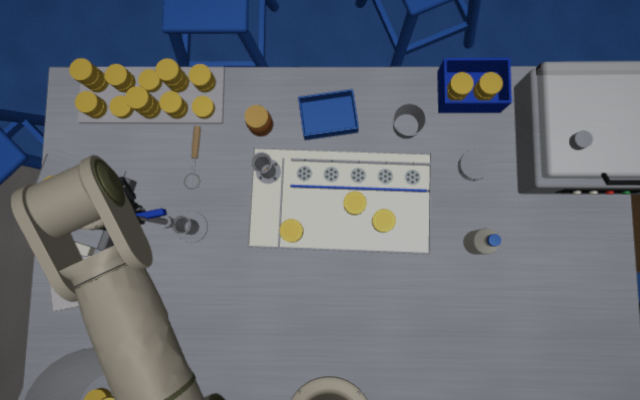

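View pics/k.png

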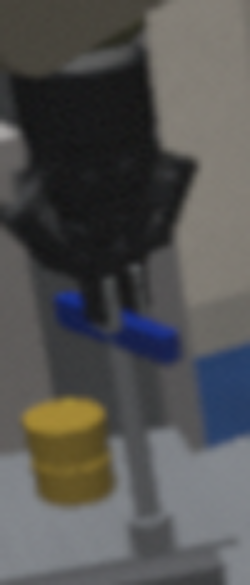

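Call:
step_arm:
  commands:
    - [[0.3,-0.4,0],0.007]
    - [[0.53,-0.73,0],0.007]
    - [[0.53,-0.73,0],0]
    - [[0.53,-0.73,0],0]
    - [[0.53,-0.73,0],0]

```text
time_s: 4.95
eef_pos: [593.7, 236.0, 343.9]
ee_rot: [0.556, 0.435, 0.557, -0.436]
force: [0.2, 0.3, -1.7]
grip_width: 0.127
```

Call:
step_arm:
  commands:
    - [[0.53,-0.73,0],0]
    - [[0.53,-0.73,0],0]
    - [[0.25,-0.35,0],0]
    - [[0,0,0],0]
    - [[0,0,0],0]

```text
time_s: 5.45
eef_pos: [645.4, 165.1, 344.2]
ee_rot: [0.556, 0.435, 0.557, -0.436]
force: [0.1, 1.0, -1.7]
grip_width: 0.124
```

```bash
python3 -c "
from h import *
st()
c=shot('top','top5.png')
im=c['image'][190:260,150:230]; cv2.imwrite('pics/t5z.png',cv2.resize(im,None,fx=8,fy=8,interpolation=2))
"
```

```text
t 5.45 pos [645.4 165.1 344.2] yawY deg 13.9 xaxis [-0.002  0.    -1.   ] F [ 0.1  1.  -1.7] T [-0.03 -0.02 -0.01] g 0.124 j [ 0.07  0.64  0.7   0.    1.81 -0.17]
```

View pics/t5z.png

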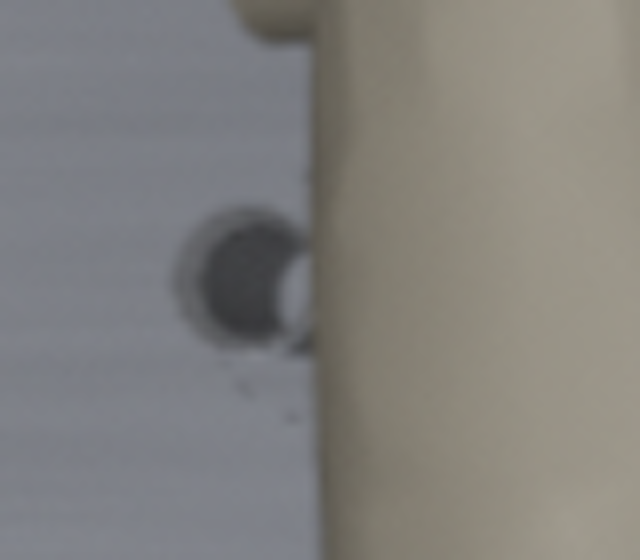

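```bash
python3 -c "
from h import *
c=shot('side','side5.png')
im=c['image'][40:230,230:370]; cv2.imwrite('pics/s5z.png',cv2.resize(im,None,fx=4,fy=3.1,interpolation=2))
def z(p):
    u,v=proj(c,p); return (round((u-230)*4,1),round((v-40)*3.1,1))
s=st();p=s['eef_pos']
print('foot',z([p[0],p[1],p[2]-157.6]),'mouth',z([645.4,165,150]))
"
```

```text
t 5.55 pos [645.1 165.9 345. ] yawY deg 14.0 xaxis [-0.001  0.    -1.   ] F [-0.2  0.5 -1.7] T [-0.01  0.02  0.01] g 0.128 j [ 0.08  0.64  0.7   0.    1.81 -0.17]
foot (np.float64(273.6), np.float64(375.2)) mouth (np.float64(276.2), np.float64(408.0))
```

View pics/s5z.png

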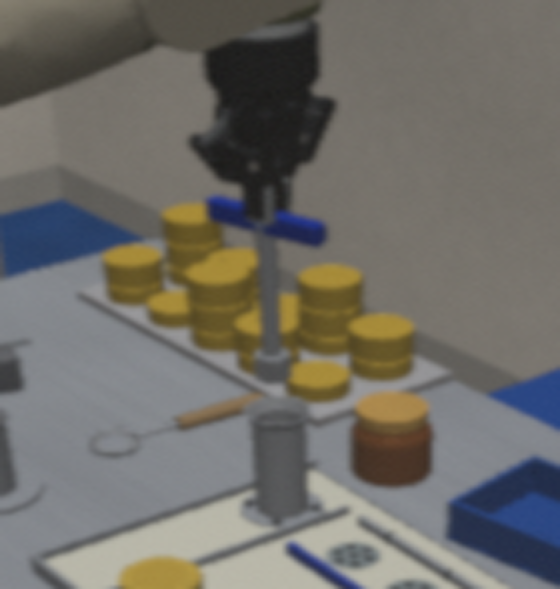

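Call:
step_arm:
  commands:
    - [[0.025,-0.05,-0.5],0]
    - [[0,0,-0.6],0]
    - [[0,0,-0.5],0]
    - [[0,0,0],0]

```text
time_s: 5.95
eef_pos: [645.2, 163.8, 278.4]
ee_rot: [0.556, 0.434, 0.559, -0.437]
force: [-0.4, -0.7, -2.6]
grip_width: 0.131
```

```bash
python3 -c "
from h import *
st()
c=shot('side','side6.png')
im=c['image'][90:230,250:350]; cv2.imwrite('pics/s6z.png',cv2.resize(im,None,fx=5,fy=4.2,interpolation=2))
"
```

```text
t 5.95 pos [645.2 163.8 278.4] yawY deg 14.0 xaxis [-0.006 -0.    -1.   ] F [-0.4 -0.7 -2.6] T [-0.01 -0.   -0.04] g 0.131 j [ 0.07  0.63  0.88  0.    1.64 -0.17]
```

View pics/s6z.png

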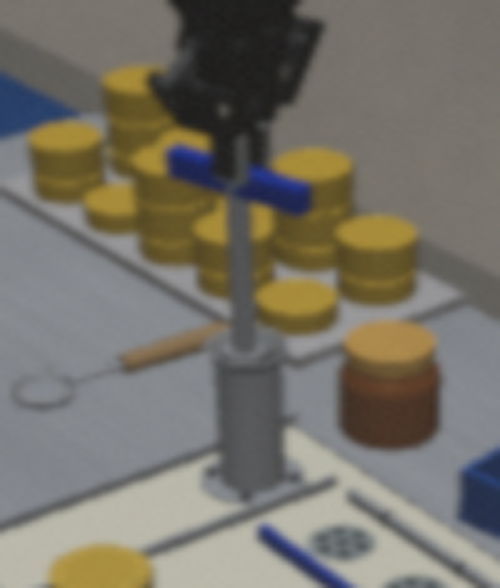

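Call:
step_arm:
  commands:
    - [[0.06,-0.03,0],0]
    - [[0,0,-0.5],0]
    - [[0,0,-0.5],0]
    - [[0,0,-0.3],0]
    - [[0,0,0],0]

```text
time_s: 6.5
eef_pos: [648.8, 161.7, 228.4]
ee_rot: [0.556, 0.435, 0.557, -0.436]
force: [-0.8, -0.2, -2.6]
grip_width: 0.13
```

```bash
python3 -c "
from h import *
st()
c=shot('side','side7.png')
im=c['image'][90:230,250:350]; cv2.imwrite('pics/s7z.png',cv2.resize(im,None,fx=5,fy=4.2,interpolation=2))
"
```

```text
t 6.5 pos [648.8 161.7 228.4] yawY deg 13.9 xaxis [-0.002 -0.    -1.   ] F [-0.8 -0.2 -2.6] T [ 0.    0.01 -0.01] g 0.13 j [ 0.07  0.64  0.97  0.    1.52 -0.17]
```

View pics/s7z.png

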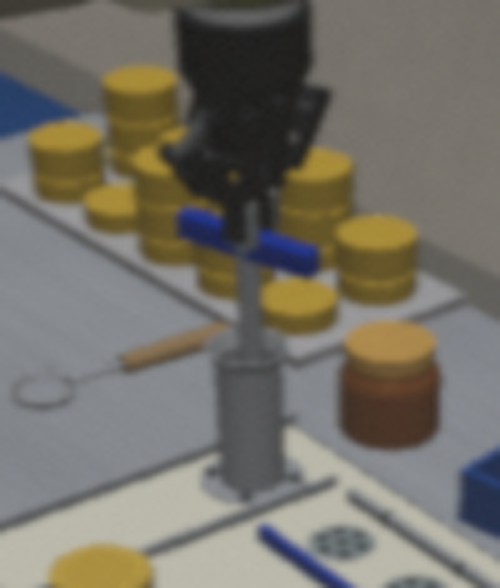

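Call:
step_arm:
  commands:
    - [[-0.025,0.03,-0.2],0]
    - [[0,0,-0.2],0]
    - [[0,0,-0.15],0]
    - [[0,0,0],0]

```text
time_s: 6.95
eef_pos: [647.7, 162.8, 206.0]
ee_rot: [0.556, 0.435, 0.557, -0.436]
force: [-0.7, 0.4, -2.9]
grip_width: 0.126
```

Call:
step_arm:
  commands:
    - [[0,0,-0.1],0]
    - [[0,0,0],0]

```text
time_s: 7.15
eef_pos: [648.3, 162.8, 203.6]
ee_rot: [0.557, 0.436, 0.557, -0.435]
force: [0.1, -0.1, -1.2]
grip_width: 0.128
```

Call:
step_arm:
  commands:
    - [[0,0,-0.05],0]
    - [[0,0,0],0]

```text
time_s: 7.35
eef_pos: [648.7, 162.9, 202.9]
ee_rot: [0.558, 0.437, 0.556, -0.435]
force: [-0.1, 0.3, 6.2]
grip_width: 0.128
```

```bash
python3 -c "
from h import *
st()
c=shot('side','side8.png')
im=c['image'][90:230,250:350]; cv2.imwrite('pics/s8z.png',cv2.resize(im,None,fx=5,fy=4.2,interpolation=2))
"
```

```text
t 7.35 pos [648.7 162.9 202.9] yawY deg 13.9 xaxis [ 0.003  0.    -1.   ] F [-0.1  0.3  6.2] T [-0.05  0.11  0.09] g 0.128 j [ 0.07  0.65  1.02 -0.    1.46 -0.17]
```

View pics/s8z.png

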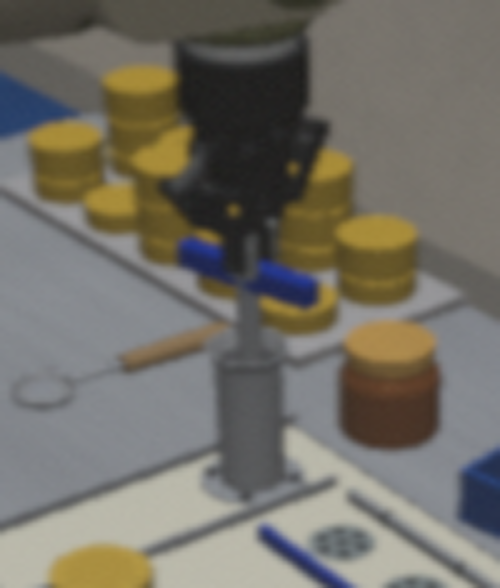

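Call:
step_arm:
  commands:
    - [[-0.025,0,0],0]
    - [[-0.025,0,0],0]
    - [[0,0,0],0]

```text
time_s: 7.7
eef_pos: [646.8, 162.9, 203.0]
ee_rot: [0.558, 0.437, 0.556, -0.435]
force: [1.0, -0.2, 5.8]
grip_width: 0.131
```

Call:
step_arm:
  commands:
    - [[-0.025,0,0],0]
    - [[-0.025,0,0],0]
    - [[0,0,0],0]

```text
time_s: 8.0
eef_pos: [644.9, 162.9, 203.1]
ee_rot: [0.558, 0.437, 0.556, -0.435]
force: [1.1, -0.6, 5.1]
grip_width: 0.125
```

Call:
step_arm:
  commands:
    - [[-0.025,0,0],0]
    - [[-0.025,0,0],0]
    - [[0,0,0],0]

```text
time_s: 8.3
eef_pos: [643.0, 162.9, 203.0]
ee_rot: [0.558, 0.437, 0.556, -0.435]
force: [0.5, 1.0, 5.5]
grip_width: 0.123
```

Call:
step_arm:
  commands:
    - [[-0.025,0,0],0]
    - [[-0.025,0,0],0]
    - [[0,0,0],0]

```text
time_s: 8.6
eef_pos: [640.1, 162.9, 200.9]
ee_rot: [0.557, 0.436, 0.557, -0.436]
force: [1.9, 0.7, -1.3]
grip_width: 0.125
```

```bash
python3 -c "
from h import *
st()
c=shot('side','side9.png')
im=c['image'][90:230,250:350]; cv2.imwrite('pics/s9z.png',cv2.resize(im,None,fx=5,fy=4.2,interpolation=2))
c=shot('top','top9.png')
im=c['image'][120:220,220:320]; cv2.imwrite('pics/t9z.png',cv2.resize(im,None,fx=5,fy=5,interpolation=2))
"
```

```text
t 8.6 pos [640.1 162.9 200.9] yawY deg 13.9 xaxis [ 0.  0. -1.] F [ 1.9  0.7 -1.3] T [ 0.1  -0.8   0.01] g 0.125 j [ 0.07  0.64  1.06  0.    1.45 -0.17]
```

View pics/s9z.png

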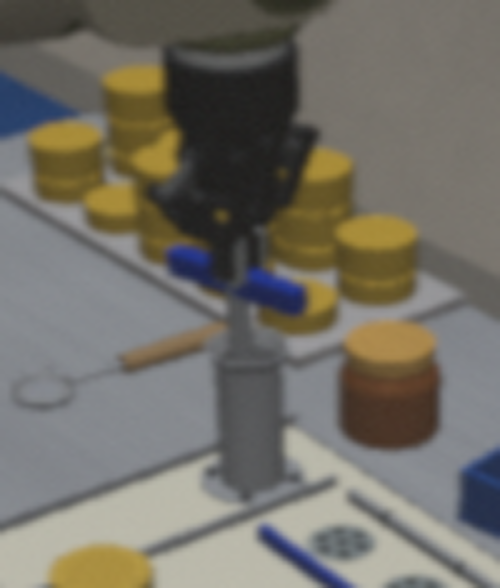

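View pics/t9z.png

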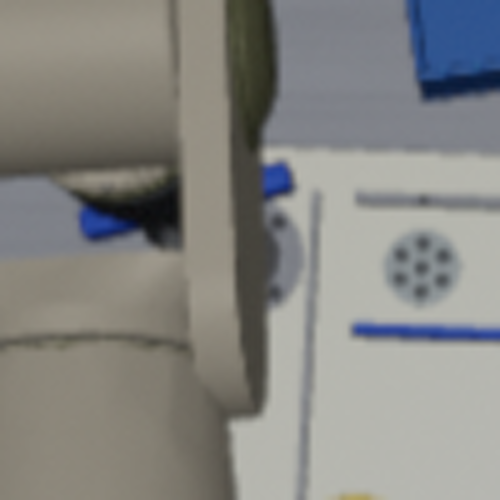

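Call:
step_arm:
  commands:
    - [[0.04,0,0],0]
    - [[0.04,0,0],0]
    - [[0,0,0],0]

```text
time_s: 9.0
eef_pos: [643.2, 162.8, 200.7]
ee_rot: [0.557, 0.435, 0.557, -0.436]
force: [0.4, 0.1, -3.1]
grip_width: 0.127
```

```bash
python3 -c "
from h import *
st()"
```

```text
t 9.0 pos [643.2 162.8 200.7] yawY deg 13.9 xaxis [-0.001 -0.    -1.   ] F [ 0.4  0.1 -3.1] T [-0.01 -0.3  -0.05] g 0.127 j [ 0.07  0.64  1.05 -0.    1.45 -0.17]
```

Call:
step_arm:
  commands:
    - [[0.02,0,-0.02],0]
    - [[0,0,-0.04],0]
    - [[0,0,0],0]

```text
time_s: 9.3
eef_pos: [643.8, 162.9, 198.3]
ee_rot: [0.557, 0.436, 0.557, -0.436]
force: [0.8, -0.4, -3.4]
grip_width: 0.129
```

```bash
python3 -c "
from h import *
st()"
```

```text
t 9.3 pos [643.8 162.9 198.3] yawY deg 13.9 xaxis [-0.001 -0.    -1.   ] F [ 0.8 -0.4 -3.4] T [-0.04 -0.29 -0.07] g 0.129 j [ 0.07  0.65  1.05 -0.    1.45 -0.17]
```

Call:
step_arm:
  commands:
    - [[0.02,0,-0.06],0]
    - [[0,0,-0.06],0]
    - [[0,0,0],0]

```text
time_s: 9.6
eef_pos: [644.6, 162.9, 193.3]
ee_rot: [0.557, 0.435, 0.557, -0.436]
force: [0.7, -0.3, -4.0]
grip_width: 0.128
```

Call:
step_arm:
  commands:
    - [[0,0,-0.06],0]
    - [[0,0,-0.06],0]
    - [[0,0,0],0]

```text
time_s: 9.9
eef_pos: [644.7, 162.8, 188.7]
ee_rot: [0.557, 0.436, 0.557, -0.436]
force: [1.0, 0.4, -2.3]
grip_width: 0.122
```

```bash
python3 -c "
from h import *
st()"
```

```text
t 9.9 pos [644.7 162.8 188.7] yawY deg 13.9 xaxis [-0.001 -0.    -1.   ] F [ 1.   0.4 -2.3] T [-0.04 -0.23  0.1 ] g 0.122 j [ 0.07  0.65  1.06 -0.    1.43 -0.17]
```

Call:
step_arm:
  commands:
    - [[0.01,0,-0.03],0]
    - [[0,0,0],0]
    - [[0,0,0],0]

```text
time_s: 10.2
eef_pos: [645.2, 162.9, 188.0]
ee_rot: [0.557, 0.436, 0.557, -0.436]
force: [-0.1, -0.0, -3.0]
grip_width: 0.129
```

```bash
python3 -c "
from h import *
st()
c=shot('side','side10.png')
im=c['image'][90:230,250:350]; cv2.imwrite('pics/s10z.png',cv2.resize(im,None,fx=5,fy=4.2,interpolation=2))
"
```

```text
t 10.2 pos [645.2 162.9 188. ] yawY deg 13.9 xaxis [-0. -0. -1.] F [-0.1 -0.  -3. ] T [-0.07 -0.13 -0.  ] g 0.129 j [ 0.07  0.66  1.06  0.    1.43 -0.17]
```

View pics/s10z.png

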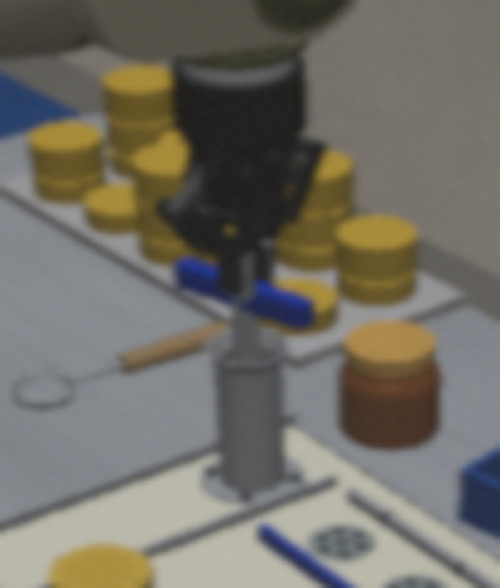

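Call:
step_arm:
  commands:
    - [[0,0,0],0.03]
    - [[0,0,0],0.042]
    - [[0,0,0],0.042]
    - [[0,0,0],0.042]
    - [[0,0,0],0.042]

```text
time_s: 10.75
eef_pos: [645.5, 163.0, 188.1]
ee_rot: [0.664, 0.243, 0.664, -0.242]
force: [2.0, 0.2, -2.8]
grip_width: 0.124
```

```bash
python3 -c "
from h import *
st()"
```

```text
t 10.75 pos [645.5 163.  188.1] yawY deg 49.9 xaxis [ 0.001  0.    -1.   ] F [ 2.   0.2 -2.8] T [ 0.23 -0.52 -0.16] g 0.124 j [ 0.07  0.66  1.06  0.    1.43 -0.8 ]
```

Call:
step_arm:
  commands:
    - [[0,0,0],0.042]
    - [[0,0,0],0.042]
    - [[0,0,0],0.042]
    - [[0,0,0],0.042]
    - [[0,0,0],0]

```text
time_s: 11.25
eef_pos: [645.5, 163.2, 188.1]
ee_rot: [0.705, 0.063, 0.704, -0.062]
force: [2.7, 1.0, -2.7]
grip_width: 0.126
```

```bash
python3 -c "
from h import *
st()"
```

```text
t 11.25 pos [645.5 163.2 188.1] yawY deg 79.9 xaxis [ 0.001  0.001 -1.   ] F [ 2.7  1.  -2.7] T [ 0.36 -0.56 -0.06] g 0.126 j [ 0.07  0.66  1.06  0.    1.43 -1.32]
```

Call:
step_arm:
  commands:
    - [[0.03,0.01,0],0.035]
    - [[0,0,0],0.02]
    - [[0,0,0],0]
    - [[0,0,0],0]

```text
time_s: 11.65
eef_pos: [646.5, 163.4, 188.1]
ee_rot: [0.707, 0.003, 0.707, -0.003]
force: [0.8, 1.6, -2.6]
grip_width: 0.122
```

```bash
python3 -c "
from h import *
st()"
```

```text
t 11.65 pos [646.5 163.4 188.1] yawY deg 89.5 xaxis [ 0.  0. -1.] F [ 0.8  1.6 -2.6] T [ 0.38 -0.4  -0.09] g 0.122 j [ 0.07  0.66  1.05  0.    1.43 -1.49]
```

Call:
step_arm:
  commands:
    - [[0.02,0,0],0.02]
    - [[0,0,0],0]
    - [[0,0,0],0]

```text
time_s: 11.95
eef_pos: [647.2, 163.3, 188.0]
ee_rot: [0.707, -0.019, 0.707, 0.019]
force: [2.1, 1.3, -2.0]
grip_width: 0.127
```

```bash
python3 -c "
from h import *
st()"
```

```text
t 11.95 pos [647.2 163.3 188. ] yawY deg 93.1 xaxis [ 0.  0. -1.] F [ 2.1  1.3 -2. ] T [ 0.44 -0.28 -0.07] g 0.127 j [ 0.07  0.66  1.05  0.    1.43 -1.55]
```

Call:
step_arm:
  commands:
    - [[0,0.02,0],0.025]
    - [[0,0,0],0]
    - [[0,0,0],0]

```text
time_s: 12.25
eef_pos: [647.2, 164.1, 188.0]
ee_rot: [0.706, -0.047, 0.706, 0.047]
force: [0.6, 1.7, -1.4]
grip_width: 0.125
```

```bash
python3 -c "
from h import *
st()
c=shot('top','top11.png'); cv2.imwrite('pics/t11z.png',cv2.resize(c['image'][130:260,240:440],None,fx=4,fy=4,interpolation=2))
c=shot('side','side11.png'); cv2.imwrite('pics/s11z.png',cv2.resize(c['image'][120:300,230:410],None,fx=4,fy=3.3,interpolation=2))"
```

```text
t 12.25 pos [647.2 164.1 188. ] yawY deg 97.6 xaxis [ 0. -0. -1.] F [ 0.6  1.7 -1.4] T [ 0.38 -0.31  0.  ] g 0.125 j [ 0.07  0.66  1.05 -0.    1.43 -1.63]
```

View pics/t11z.png

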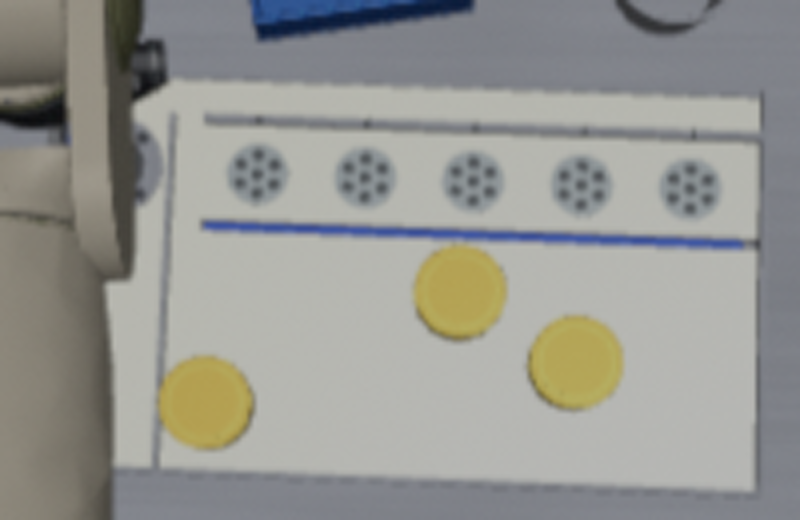

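View pics/s11z.png

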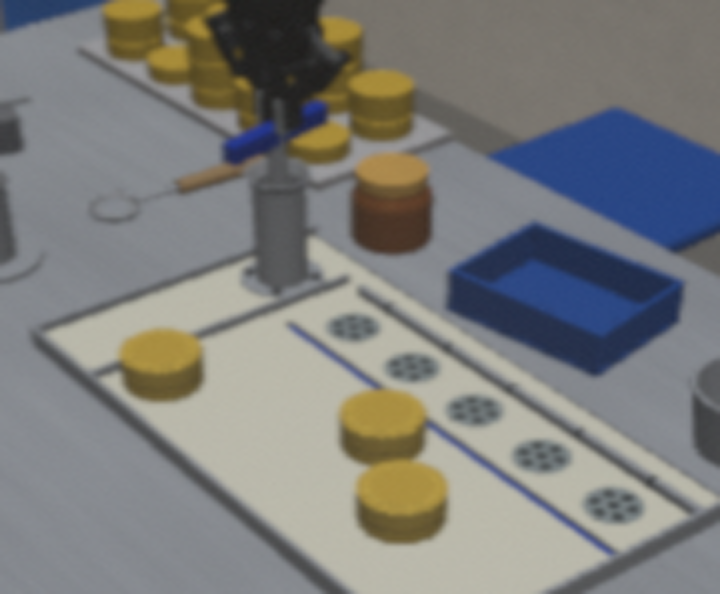

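Call:
step_arm:
  commands:
    - [[0,0,0],0.022]
    - [[0,0,0],0]
    - [[0,0,0],0]

```text
time_s: 12.65
eef_pos: [647.2, 164.1, 188.0]
ee_rot: [0.703, -0.072, 0.703, 0.072]
force: [0.8, 2.2, -2.1]
grip_width: 0.126
```

```bash
python3 -c "
from h import *
st()"
```

```text
t 12.65 pos [647.2 164.1 188. ] yawY deg 101.6 xaxis [ 0.  0. -1.] F [ 0.8  2.2 -2.1] T [ 0.51 -0.34 -0.05] g 0.126 j [ 0.07  0.66  1.05  0.    1.43 -1.7 ]
```

Call:
step_arm:
  commands:
    - [[0,0,0],0.015]
    - [[0,0,0],0]
    - [[0,0,0],0]

```text
time_s: 12.95
eef_pos: [647.2, 164.1, 188.0]
ee_rot: [0.702, -0.088, 0.702, 0.088]
force: [2.4, 1.7, -2.7]
grip_width: 0.128
```

```bash
python3 -c "
from h import *
st()"
```

```text
t 12.95 pos [647.2 164.1 188. ] yawY deg 104.3 xaxis [-0.  0. -1.] F [ 2.4  1.7 -2.7] T [ 0.5  -0.37 -0.2 ] g 0.128 j [ 0.07  0.66  1.05  0.    1.43 -1.75]
```

Call:
step_arm:
  commands:
    - [[0,0,0],0.015]
    - [[0,0,0],0]
    - [[0,0,0],0]

```text
time_s: 13.25
eef_pos: [647.2, 164.1, 188.0]
ee_rot: [0.699, -0.105, 0.699, 0.105]
force: [1.0, 1.7, -1.4]
grip_width: 0.126
```

```bash
python3 -c "
from h import *
st()"
```

```text
t 13.25 pos [647.2 164.1 188. ] yawY deg 107.0 xaxis [ 0.  0. -1.] F [ 1.   1.7 -1.4] T [ 0.55 -0.29 -0.36] g 0.126 j [ 0.07  0.66  1.05  0.    1.43 -1.79]
```

Call:
step_arm:
  commands:
    - [[0,0,0],-0.025]
    - [[0,0,0],-0.02]
    - [[0,0,0],0]

```text
time_s: 13.55
eef_pos: [647.2, 164.0, 187.9]
ee_rot: [0.705, -0.055, 0.705, 0.055]
force: [1.0, 0.8, -1.2]
grip_width: 0.13
```

Call:
step_arm:
  commands:
    - [[0,0,0],0]
    - [[0,0,0],0]
    - [[0,0,0],0]
    - [[0,0,0],0]
    - [[0,0,0],0]
  gripper: -1

```text
time_s: 14.05
eef_pos: [647.2, 164.0, 188.0]
ee_rot: [0.705, -0.056, 0.705, 0.056]
force: [-0.5, -0.8, -0.4]
grip_width: 0.96
```

Call:
step_arm:
  commands:
    - [[0,0,0.3],0]
    - [[0,0,0.8],0]
    - [[0,0,0.8],0]
    - [[0,0,0.5],0]
    - [[0,0,0],0]

```text
time_s: 14.55
eef_pos: [648.0, 164.2, 288.3]
ee_rot: [0.707, -0.056, 0.702, 0.056]
force: [0.1, -0.6, -0.9]
grip_width: 1.001
```

```bash
python3 -c "
from h import *
st()
c=shot('top','top12.png'); cv2.imwrite('pics/t12z.png',cv2.resize(c['image'][130:260,240:440],None,fx=4,fy=4,interpolation=2))
c=shot('side','side12.png'); cv2.imwrite('pics/s12z.png',cv2.resize(c['image'][80:300,200:410],None,fx=3.8,fy=2.7,interpolation=2))"
```

```text
t 14.55 pos [648.  164.2 288.3] yawY deg 99.1 xaxis [ 0.007  0.    -1.   ] F [ 0.1 -0.6 -0.9] T [-0.   -0.06  0.01] g 1.001 j [ 0.07  0.63  0.85 -0.    1.65 -1.66]
```

View pics/s12z.png

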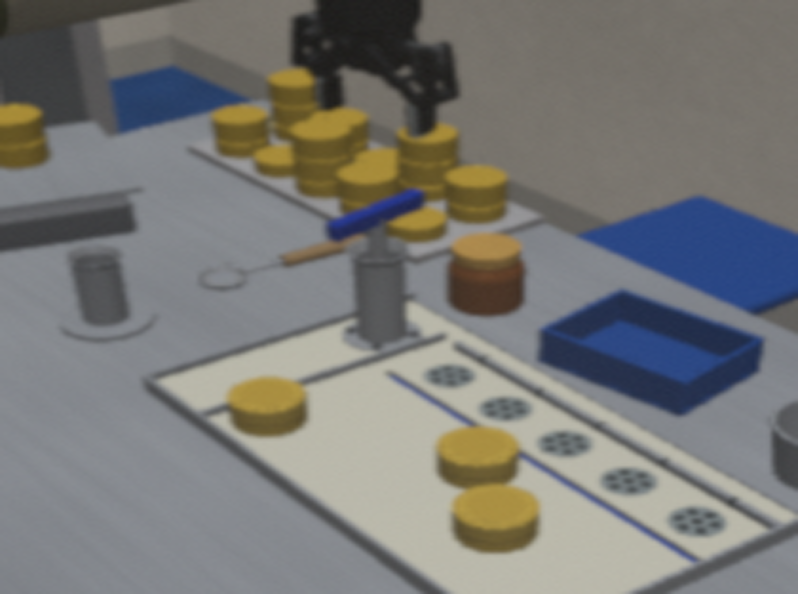

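Call:
step_arm:
  commands:
    - [[-0.284,-0.63,0],-0.0468]
    - [[-0.284,-0.63,0],-0.0468]
    - [[-0.284,-0.63,0],-0.0468]
    - [[-0.284,-0.63,0],-0.0468]
    - [[-0.284,-0.63,0],-0.0468]

```text
time_s: 15.15
eef_pos: [589.4, 37.2, 282.5]
ee_rot: [0.676, 0.203, 0.678, -0.203]
force: [-0.1, 0.9, 0.2]
grip_width: 0.995
```

Call:
step_arm:
  commands:
    - [[-0.284,-0.63,0],-0.0468]
    - [[-0.284,-0.63,0],-0.0468]
    - [[-0.284,-0.63,0],-0.0468]
    - [[-0.284,-0.63,0],-0.0468]
    - [[-0.284,-0.63,0],-0.0468]

```text
time_s: 15.65
eef_pos: [532.5, -88.7, 282.6]
ee_rot: [0.558, 0.433, 0.56, -0.433]
force: [0.3, 0.6, 1.1]
grip_width: 1.001
```

Call:
step_arm:
  commands:
    - [[-0.284,-0.63,-0.5],-0.0468]
    - [[-0.284,-0.63,-0.5],-0.0468]
    - [[0,0,0],0]

```text
time_s: 15.95
eef_pos: [508.5, -139.9, 240.3]
ee_rot: [-0.487, -0.509, -0.492, 0.511]
force: [0.6, 0.3, 0.1]
grip_width: 1.003
```

```bash
cat >> h.py <<'E'
TH=-0.0358; TT=np.array([568.60,-27.38]); RT=np.array([[np.cos(TH),-np.sin(TH)],[np.sin(TH),np.cos(TH)]])
STN=np.array([[67.5,-190+72*i] for i in range(5)])@RT.T+TT
def decktins(c):
    for ce,s in tins(c):
        w=onz(c,*ce,66)[:2]; l=RT.T@(w-TT)
        if abs(l[0])<135 and abs(l[1])<240: print('tin px',np.round(ce,1),s[2:],'w',np.round(w,1),'tray',np.round(l,1))
E
python3 -c "
from h import *
st()
c=shot('top','top13.png'); print(STN); decktins(c)"
```

```text
t 15.95 pos [ 508.5 -139.9  240.3] yawY deg -2.4 xaxis [-0.006  0.003 -1.   ] F [0.6 0.3 0.1] T [ 0.01 -0.01  0.  ] g 1.003 j [-0.49  0.31  1.45 -0.    1.39 -0.45]
[[ 629.25620213 -219.67424106]
 [ 631.83325157 -147.72037517]
 [ 634.41030101  -75.76650928]
 [ 636.98735046   -3.81264339]
 [ 639.5643999    68.14122249]]
tin px [354.5 202.7] [ 23  23 403] w [556.4 -64.2] tray [-10.8 -37.3]
tin px [379.3 222.5] [ 16  20 216] w [ 505.7 -127.4] tray [ -59.3 -102.2]
tin px [290.9 230.3] [ 23  23 408] w [484.7  98.7] tray [-88.4 122.9]
```

Call:
step_arm:
  commands:
    - [[0,0,-0.6],0]
    - [[0,0,-0.8],0]
    - [[0,0,-0.8],0]
    - [[0,0,0],0]
    - [[0,0,0],0]

```text
time_s: 16.5
eef_pos: [511.5, -137.9, 157.0]
ee_rot: [0.492, 0.508, 0.491, -0.508]
force: [0.8, 0.1, 1.1]
grip_width: 0.998
```

Call:
step_arm:
  commands:
    - [[0,0,-0.7],0]
    - [[0,0,-0.8],0]
    - [[0,0,-0.7],0]
    - [[0,0,0],0]
    - [[0,0,0],0]

```text
time_s: 17.0
eef_pos: [512.1, -138.7, 70.0]
ee_rot: [0.492, 0.509, 0.49, -0.508]
force: [0.8, 0.3, 0.8]
grip_width: 1.0
```

```bash
python3 -c "
from h import *
st()
c=shot('side','side14.png'); cv2.imwrite('pics/s14z.png',cv2.resize(c['image'][150:320,230:410],None,fx=4,fy=3.5,interpolation=2))"
```

```text
t 17.0 pos [ 512.1 -138.7   70. ] yawY deg -2.0 xaxis [ 0.002 -0.001 -1.   ] F [0.8 0.3 0.8] T [ 0.02 -0.02 -0.  ] g 1.0 j [-0.49  0.49  1.66  0.    0.98 -0.45]
```

View pics/s14z.png

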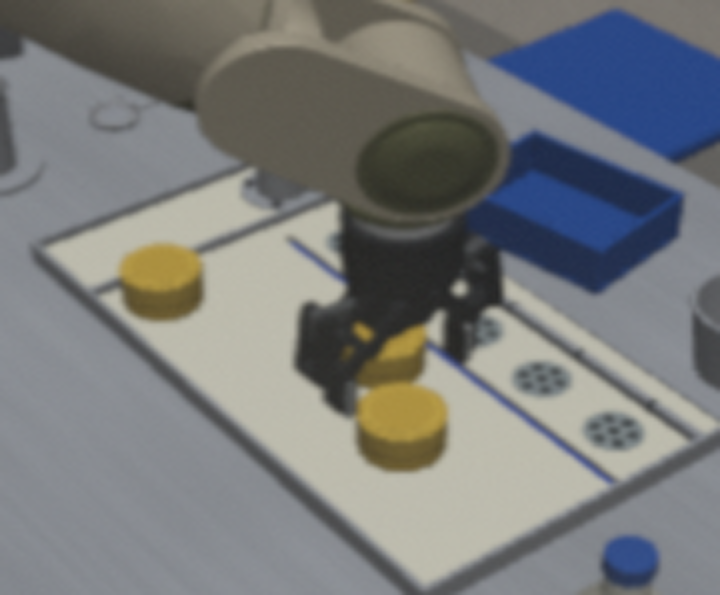

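```bash
python3 -c "
from h import *
c=capture('side')
def z(p):
    u,v=proj(c,p); return (round((u-230)*4),round((v-150)*3.5))
print('tintop',z([511.9,-138,66]),'B',z([556.5,-64,66]),'tcp',z([512.1,-138.7,70]))
for zz in (60,70,80): print(zz,[z([512.1+k*47,-138.7-k*1.6,zz]) for k in(-1,1)])
for ce,s in tins(c):
   print(np.round(ce,1),s[:5],((ce[0]-230)*4,(ce[1]-150)*3.5),onz(c,*ce,66)[:2])
"
```

```text
tintop (398, 407) B (378, 329) tcp (399, 403)
60 [(341, 441), (455, 386)]
70 [(341, 431), (455, 376)]
80 [(341, 421), (456, 367)]
[286.9 124.9] [278 120  19  12 143] (np.float64(227.63636363636374), np.float64(-87.76923076923077)) [887.38913345 568.90043074]
[ 68.7 211.3] [ 58 204  24  16 271] (np.float64(-645.0774907749078), np.float64(214.520295202952)) [ 43.87191534 545.51871038]
[ 44.4 226.8] [ 36 218  21  21 278] (np.float64(-742.5323741007194), np.float64(268.69424460431657)) [-35.71301882 515.12447404]
[269.7 226.2] [260 220  20  14 211] (np.float64(158.7298578199052), np.float64(266.61374407582935)) [483.02909853  94.81219736]
[ 68.6 228.9] [ 60 225  20  10 118] (np.float64(-645.6610169491526), np.float64(276.23305084745766)) [ 19.35061148 457.75079304]
[480.7 247.4] [470 241  22  14 237] (np.float64(1002.8185654008439), np.float64(341.03586497890296)) [ 875.70193381 -345.92894204]
[504.5 262.4] [494 255  22  16 267] (np.float64(1097.8426966292134), np.float64(393.54681647940066)) [ 875.21016872 -421.28318739]
[330.  267.3] [319 259  23  17 301] (np.float64(400.01328903654485), np.float64(410.5813953488372)) [ 510.13926379 -141.91347598]
```

Call:
step_arm:
  commands:
    - [[0,0,-0.3],0]
    - [[0,0,-0.3],0]
    - [[0,0,0],0]

```text
time_s: 17.4
eef_pos: [509.9, -137.9, 42.3]
ee_rot: [-0.49, -0.508, -0.492, 0.509]
force: [-0.9, -0.0, -0.2]
grip_width: 1.003
```

```bash
python3 -c "
from h import *
st()
c=shot('side','side15.png'); cv2.imwrite('pics/s15z.png',cv2.resize(c['image'][210:300,290:380],None,fx=7,fy=6.5,interpolation=2))"
```

```text
t 17.4 pos [ 509.9 -137.9   42.3] yawY deg -2.0 xaxis [-0.003  0.001 -1.   ] F [-0.9 -0.  -0.2] T [-0.    0.03  0.02] g 1.003 j [-0.49  0.53  1.69 -0.    0.93 -0.45]
```

View pics/s15z.png

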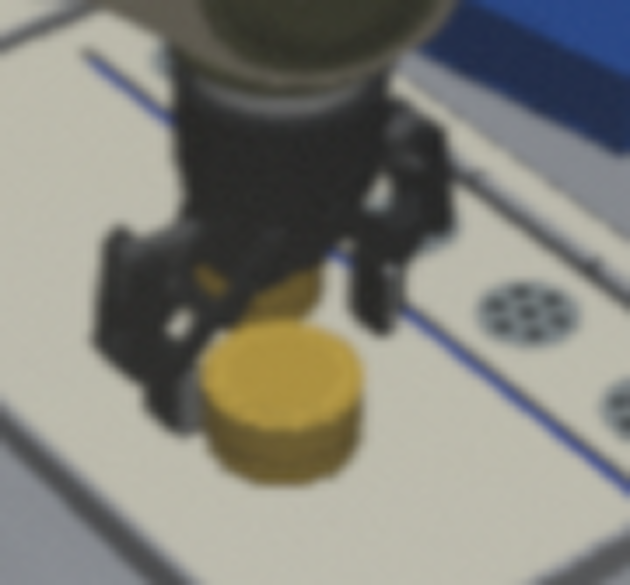

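```bash
python3 -c "
from h import *
c=capture('side');st()
def z(p):
    u,v=proj(c,p); return (round((u-290)*7),round((v-210)*6.5))
for zz in (40,50,60): print(zz,[z([511.5+k*46,-138-k*1.6,zz]) for k in(-1,1)])
print(z([511.5,-138,66]))
"
```

```text
t 17.5 pos [ 510.7 -138.3   43.6] yawY deg -2.0 xaxis [-0.001  0.    -1.   ] F [-0.1 -0.5  0.1] T [-0.03 -0.04 -0.04] g 1.001 j [-0.49  0.53  1.68 -0.    0.93 -0.45]
40 [(177, 462), (370, 362)]
50 [(177, 445), (371, 345)]
60 [(177, 427), (372, 327)]
(276, 366)
```

Call:
step_arm:
  commands:
    - [[0,0,0],0]
    - [[0,0,0],0]
    - [[0,0,0],0]
    - [[0,0,0],0]
    - [[0,0,0],0]
  gripper: 1
  force: 40

```text
time_s: 18.0
eef_pos: [511.3, -138.5, 44.9]
ee_rot: [0.491, 0.509, 0.491, -0.509]
force: [-0.8, 0.6, 5.9]
grip_width: 0.676
```

```bash
python3 -c "
from h import *
st()
c=shot('side','side16.png'); cv2.imwrite('pics/s16z.png',cv2.resize(c['image'][210:300,290:380],None,fx=7,fy=6.5,interpolation=2))"
```

```text
t 18.0 pos [ 511.3 -138.5   44.9] yawY deg -2.0 xaxis [ 0.001 -0.001 -1.   ] F [-0.8  0.6  5.9] T [ 0.12  0.27 -0.02] g 0.676 j [-0.49  0.53  1.68  0.    0.93 -0.45]
```

View pics/s16z.png

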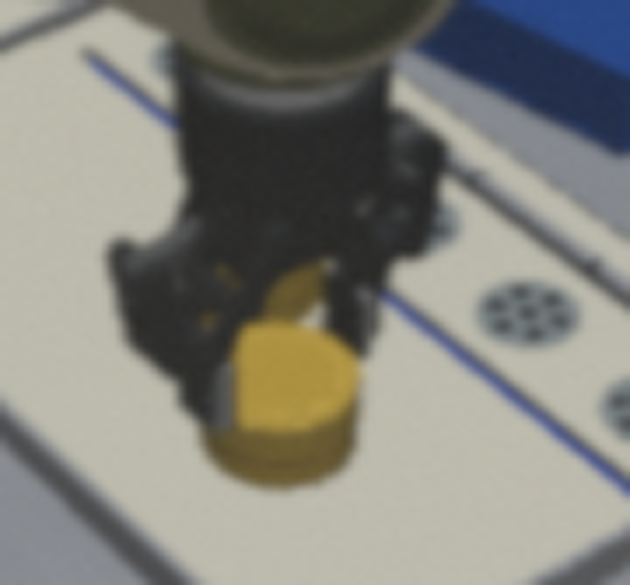

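Call:
step_arm:
  commands:
    - [[0,0,0.3],0]
    - [[0,0,0.2],0]
    - [[0.4,-0.28,0],0]
    - [[0.7,-0.49,0],0]
    - [[0.7,-0.49,0],0]

```text
time_s: 18.55
eef_pos: [583.9, -189.3, 65.1]
ee_rot: [0.491, 0.509, 0.491, -0.509]
force: [0.9, -0.2, -0.8]
grip_width: 0.676
```

Call:
step_arm:
  commands:
    - [[0.7,-0.49,0],0]
    - [[0.3,-0.21,0],0]
    - [[0,0,0],0]
    - [[0,0,0],0]

```text
time_s: 18.95
eef_pos: [622.4, -216.3, 64.0]
ee_rot: [-0.491, -0.509, -0.491, 0.509]
force: [0.4, 0.4, -1.7]
grip_width: 0.675
```

Held (about -1.1 N). Fine adjust, then lower.

Call:
step_arm:
  commands:
    - [[0.16,-0.1,-0.1],0]
    - [[0,0,-0.15],0]
    - [[0,0,0],0]
    - [[0,0,0],0]

```text
time_s: 19.35
eef_pos: [629.0, -220.5, 53.7]
ee_rot: [-0.491, -0.509, -0.491, 0.509]
force: [-0.1, 1.0, -1.8]
grip_width: 0.675
```

```bash
python3 -c "
from h import *
st()
c=shot('top','top17.png'); decktins(c)
c=shot('side','side17.png'); cv2.imwrite('pics/s17z.png',cv2.resize(c['image'][190:310,320:440],None,fx=6,fy=4.9,interpolation=2))"
```

```text
t 19.35 pos [ 629.  -220.5   53.7] yawY deg -2.0 xaxis [-0.001  0.    -1.   ] F [-0.1  1.  -1.8] T [-0.03  0.04  0.02] g 0.675 j [-0.51  0.78  1.2  -0.    1.16 -0.48]
tin px [354.4 202.6] [ 22  23 397] w [556.6 -63.9] tray [-10.7 -36.9]
tin px [292.4 227.8] [ 23  20 284] w [491.2  95. ] tray [-81.7 119.5]
```

View pics/s17z.png

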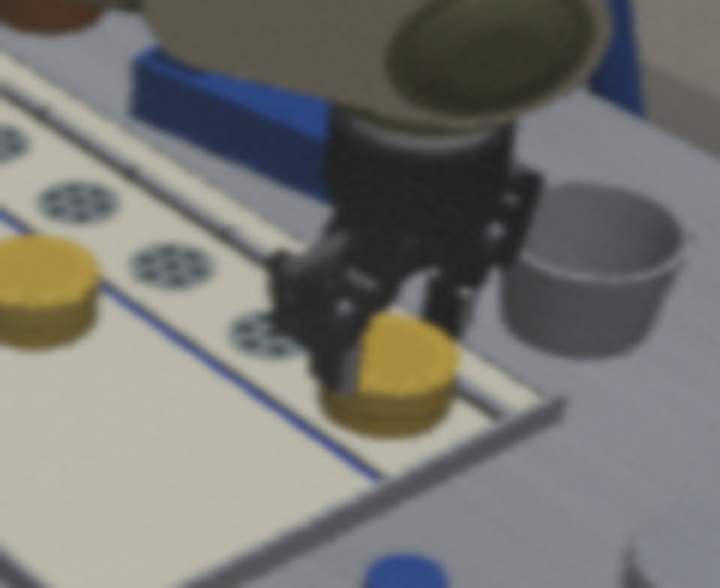

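Call:
step_arm:
  commands:
    - [[0,0,-0.1],0]
    - [[0,0,-0.1],0]
    - [[0,0,0],0]

```text
time_s: 19.75
eef_pos: [629.1, -220.6, 45.3]
ee_rot: [-0.491, -0.509, -0.491, 0.509]
force: [-0.1, 0.1, -1.7]
grip_width: 0.672
```

Call:
step_arm:
  commands:
    - [[0,0,-0.02],0]
    - [[0,0,0],0]

```text
time_s: 19.95
eef_pos: [629.3, -220.7, 45.1]
ee_rot: [-0.491, -0.509, -0.491, 0.509]
force: [-0.1, 0.5, -1.9]
grip_width: 0.676
```

Call:
step_arm:
  commands:
    - [[0,0,-0.03],0]
    - [[0,0,0],0]

```text
time_s: 20.15
eef_pos: [629.4, -220.8, 45.0]
ee_rot: [-0.491, -0.509, -0.491, 0.509]
force: [-3.4, 1.6, 6.2]
grip_width: 0.677
```

Call:
step_arm:
  commands:
    - [[0,0,-0.03],0]
    - [[0,0,0],0]

```text
time_s: 20.35
eef_pos: [629.4, -220.8, 44.9]
ee_rot: [-0.491, -0.509, -0.491, 0.509]
force: [-7.3, 4.0, 13.8]
grip_width: 0.676
```

Call:
step_arm:
  commands:
    - [[0,0,0.02],0]
    - [[0,0,0],0]
    - [[0,0,0],0]
    - [[0,0,0],0]
    - [[0,0,0],0]
  gripper: -1

```text
time_s: 20.85
eef_pos: [629.3, -220.7, 43.4]
ee_rot: [-0.491, -0.509, -0.491, 0.509]
force: [0.7, -1.0, 0.5]
grip_width: 0.998
```

Call:
step_arm:
  commands:
    - [[0,0,0.3],0]
    - [[0,0,0.8],0]
    - [[0,0,0.5],0]
    - [[-0.4,0.4,0],0]
    - [[-0.6,0.7,0],0]

```text
time_s: 21.35
eef_pos: [589.5, -177.6, 108.8]
ee_rot: [0.492, 0.509, 0.49, -0.509]
force: [0.3, 1.1, -0.6]
grip_width: 0.996
```

Call:
step_arm:
  commands:
    - [[-0.5,0.8,0],0]
    - [[-0.3,0.9,0],0]
    - [[0,0.8,0],0]
    - [[0,0.3,0],0]
    - [[0,0,0],0]

```text
time_s: 21.85
eef_pos: [557.7, -63.9, 108.3]
ee_rot: [0.492, 0.508, 0.491, -0.508]
force: [-0.3, -0.1, 0.5]
grip_width: 1.0
```

```bash
python3 -c "
from h import *
st()
c=shot('top','top18.png'); decktins(c)
c=shot('side','side18.png')
cv2.imwrite('pics/s18z.png',cv2.resize(c['image'][150:310,260:440],None,fx=4.4,fy=3.7,interpolation=2))"
```

```text
t 21.85 pos [557.7 -63.9 108.3] yawY deg -1.9 xaxis [ 0.001 -0.    -1.   ] F [-0.3 -0.1  0.5] T [ 0.   -0.03 -0.01] g 1.0 j [-0.32  0.5   1.53 -0.    1.11 -0.29]
tin px [415.1 175.4] [ 23  22 400] w [ 627.8 -220.4] tray [  66.1 -190.8]
tin px [290.9 230.3] [ 23  23 407] w [484.7  98.7] tray [-88.3 123. ]
```

View pics/top18.png

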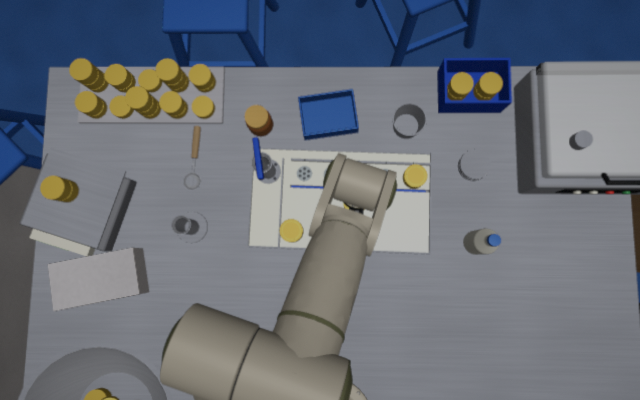

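View pics/s18z.png

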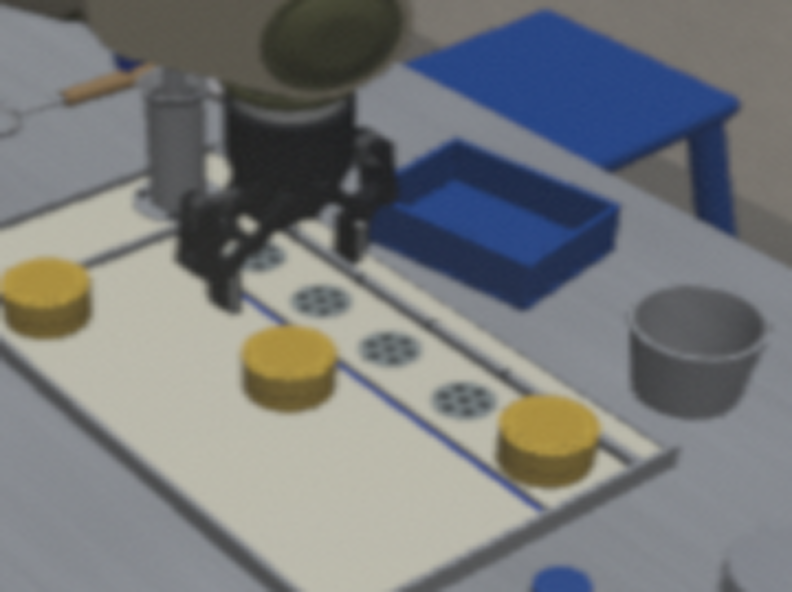

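Call:
step_arm:
  commands:
    - [[-0.025,0,-0.45],0]
    - [[0,0,-0.7],0]
    - [[0,0,-0.4],0]
    - [[0,0,0],0]
    - [[0,0,0],0]

```text
time_s: 22.45
eef_pos: [556.7, -65.8, 46.0]
ee_rot: [0.491, 0.509, 0.491, -0.509]
force: [-0.0, -0.0, 1.2]
grip_width: 0.998
```

Call:
step_arm:
  commands:
    - [[0,0,0],0]
    - [[0,0,0],0]
    - [[0,0,0],0]
    - [[0,0,0],0]
    - [[0,0,0],0]
  gripper: 1

```text
time_s: 22.95
eef_pos: [557.0, -65.2, 47.3]
ee_rot: [0.492, 0.509, 0.49, -0.508]
force: [-2.4, -0.3, 8.2]
grip_width: 0.674
```

```bash
python3 -c "
from h import *
st()"
```

```text
t 22.95 pos [557.  -65.2  47.3] yawY deg -2.0 xaxis [ 0.002 -0.001 -1.   ] F [-2.4 -0.3  8.2] T [-0.13  0.44  0.01] g 0.674 j [-0.33  0.58  1.59 -0.    0.97 -0.29]
```

Call:
step_arm:
  commands:
    - [[0,0,0.3],0]
    - [[0,0,0.2],0]
    - [[0.4,-0.44,0],0]
    - [[0.7,-0.77,0],0]
    - [[0.6,-0.66,0],0]

```text
time_s: 23.45
eef_pos: [625.5, -140.7, 66.7]
ee_rot: [0.492, 0.509, 0.491, -0.509]
force: [0.2, 0.5, -1.3]
grip_width: 0.667
```

Call:
step_arm:
  commands:
    - [[0.2,-0.22,0],0]
    - [[0,0,0],0]
    - [[0,0,0],0]

```text
time_s: 23.75
eef_pos: [631.9, -147.8, 65.7]
ee_rot: [-0.491, -0.509, -0.491, 0.509]
force: [0.1, 1.0, -2.0]
grip_width: 0.669
```

Now lower to about 47.

Call:
step_arm:
  commands:
    - [[0.03,-0.02,-0.2],0]
    - [[0,0,-0.2],0]
    - [[0,0,0],0]
    - [[0,0,0],0]

```text
time_s: 24.15
eef_pos: [633.3, -148.8, 49.3]
ee_rot: [-0.491, -0.509, -0.491, 0.509]
force: [-0.4, 0.1, -2.2]
grip_width: 0.673
```

Call:
step_arm:
  commands:
    - [[0,0,-0.05],0]
    - [[0,0,0],0]

```text
time_s: 24.35
eef_pos: [633.5, -149.1, 47.5]
ee_rot: [0.491, 0.509, 0.491, -0.509]
force: [-0.3, 0.2, -1.2]
grip_width: 0.671
```

Call:
step_arm:
  commands:
    - [[0,0,-0.03],0]
    - [[0,0,0],0]

```text
time_s: 24.55
eef_pos: [633.6, -149.1, 47.4]
ee_rot: [0.491, 0.509, 0.491, -0.509]
force: [-2.7, 1.6, 6.0]
grip_width: 0.668
```

Call:
step_arm:
  commands:
    - [[0,0,0.01],0]
    - [[0,0,0],0]
    - [[0,0,0],0]
    - [[0,0,0],0]
    - [[0,0,0],0]
  gripper: -1

```text
time_s: 25.05
eef_pos: [633.5, -149.1, 46.7]
ee_rot: [-0.491, -0.509, -0.491, 0.509]
force: [0.3, -0.6, 0.1]
grip_width: 0.999
```

Call:
step_arm:
  commands:
    - [[0,0,0.3],0]
    - [[0,0,0.8],0]
    - [[0,0,0.5],0]
    - [[-0.5,0.5,0],0]
    - [[-0.8,0.95,0],0]

```text
time_s: 25.55
eef_pos: [582.0, -92.3, 112.0]
ee_rot: [0.492, 0.51, 0.489, -0.509]
force: [0.7, 0.3, 0.7]
grip_width: 1.0
```

Call:
step_arm:
  commands:
    - [[-0.8,0.95,0],0]
    - [[-0.8,0.95,0],0]
    - [[-0.7,0.95,0],0]
    - [[0,0.95,0],0]
    - [[0,0.8,0],0]

```text
time_s: 26.05
eef_pos: [489.1, 94.6, 112.1]
ee_rot: [0.492, 0.509, 0.491, -0.508]
force: [0.7, -0.8, 0.5]
grip_width: 1.0
```

Call:
step_arm:
  commands:
    - [[0,0,0],0]
    - [[0,0,0],0]

```text
time_s: 26.25
eef_pos: [489.7, 93.1, 111.5]
ee_rot: [0.492, 0.509, 0.491, -0.508]
force: [-0.1, 0.4, 0.8]
grip_width: 1.004
```

```bash
python3 -c "
from h import *
st()
c=shot('top','top19.png'); decktins(c)"
```

```text
t 26.25 pos [489.7  93.1 111.5] yawY deg -2.0 xaxis [ 0.001 -0.    -1.   ] F [-0.1  0.4  0.8] T [ 0.   -0.    0.02] g 1.004 j [-0.05  0.37  1.72 -0.    1.05 -0.01]
tin px [386.8 173.8] [ 23  23 398] w [ 632.  -147.7] tray [  67.7 -118. ]
tin px [415.1 175.4] [ 23  22 400] w [ 627.8 -220.4] tray [  66.1 -190.8]
```

View pics/top19.png

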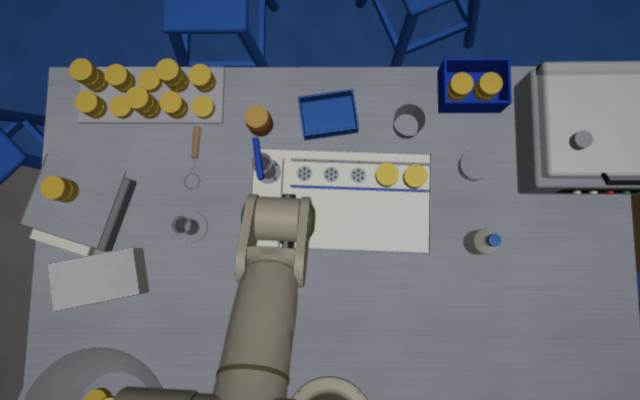

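Call:
step_arm:
  commands:
    - [[-0.13,0.14,0],0]
    - [[0,0,-0.45],0]
    - [[0,0,-0.7],0]
    - [[0,0,-0.45],0]
    - [[0,0,0],0]

```text
time_s: 26.8
eef_pos: [482.8, 98.0, 45.0]
ee_rot: [-0.49, -0.508, -0.492, 0.51]
force: [1.1, 0.3, -0.1]
grip_width: 1.003
```

Call:
step_arm:
  commands:
    - [[0,0,0],0]
    - [[0,0,0],0]

```text
time_s: 27.0
eef_pos: [484.9, 98.3, 47.9]
ee_rot: [0.491, 0.509, 0.49, -0.508]
force: [-0.0, 0.0, -0.3]
grip_width: 1.003
```

Call:
step_arm:
  commands:
    - [[0,0,-0.04],0]
    - [[0,0,0],0]
    - [[0,0,0],0]
    - [[0,0,0],0]
    - [[0,0,0],0]
  gripper: 1

```text
time_s: 27.5
eef_pos: [484.6, 98.4, 46.2]
ee_rot: [0.491, 0.509, 0.491, -0.509]
force: [-2.7, -0.4, 9.7]
grip_width: 0.676
```

```bash
python3 -c "
from h import *
st()"
```

```text
t 27.5 pos [484.6  98.4  46.2] yawY deg -2.0 xaxis [ 0.001 -0.    -1.   ] F [-2.7 -0.4  9.7] T [-0.11  0.55  0.03] g 0.676 j [-0.04  0.47  1.79 -0.    0.89 -0.  ]
```

Call:
step_arm:
  commands:
    - [[0,0,0.3],0]
    - [[0,0,0.3],0]
    - [[0.35,-0.41,0],0]
    - [[0.7,-0.82,0],0]
    - [[0.7,-0.82,0],0]

```text
time_s: 28.0
eef_pos: [555.3, 15.7, 70.5]
ee_rot: [0.492, 0.509, 0.491, -0.508]
force: [1.3, 0.8, -1.2]
grip_width: 0.67
```

Call:
step_arm:
  commands:
    - [[0.7,-0.82,0],0]
    - [[0.7,-0.82,0],0]
    - [[0.5,-0.58,0],0]
    - [[0,0,0],0]
    - [[0,0,0],0]

```text
time_s: 28.5
eef_pos: [630.2, -72.5, 69.5]
ee_rot: [0.491, 0.509, 0.491, -0.509]
force: [-0.3, 0.6, -0.7]
grip_width: 0.676
```

Call:
step_arm:
  commands:
    - [[0.12,-0.085,-0.2],0]
    - [[0,0,-0.3],0]
    - [[0,0,0],0]
    - [[0,0,0],0]

```text
time_s: 28.9
eef_pos: [634.7, -75.2, 48.7]
ee_rot: [-0.491, -0.508, -0.492, 0.509]
force: [-0.6, 0.7, -0.9]
grip_width: 0.675
```

Call:
step_arm:
  commands:
    - [[0,0,-0.06],0]
    - [[0,0,0],0]

```text
time_s: 29.1
eef_pos: [635.0, -75.6, 46.7]
ee_rot: [-0.491, -0.509, -0.491, 0.509]
force: [-0.1, -0.7, -1.8]
grip_width: 0.672
```

Call:
step_arm:
  commands:
    - [[0,0,-0.03],0]
    - [[0,0,0],0]

```text
time_s: 29.3
eef_pos: [635.2, -75.7, 46.4]
ee_rot: [0.491, 0.509, 0.491, -0.509]
force: [-2.2, 0.6, 5.2]
grip_width: 0.674
```

Call:
step_arm:
  commands:
    - [[0,0,0],0]
    - [[0,0,0],0]
    - [[0,0,0],0]
    - [[0,0,0],0]
    - [[0,0,0],0]
  gripper: -1

```text
time_s: 29.8
eef_pos: [635.1, -75.8, 45.5]
ee_rot: [-0.491, -0.509, -0.491, 0.509]
force: [0.5, -0.2, 0.8]
grip_width: 0.998
```

Call:
step_arm:
  commands:
    - [[0,0,0.3],0]
    - [[0,0,0.8],0]
    - [[0,0,0.9],0]
    - [[0,0,0.9],0]
    - [[0,0,0.9],0]

```text
time_s: 30.3
eef_pos: [635.0, -75.7, 200.2]
ee_rot: [0.491, 0.509, 0.491, -0.509]
force: [0.5, -0.7, -0.7]
grip_width: 0.995
```

Call:
step_arm:
  commands:
    - [[0,0,0.9],0.045]
    - [[0,0.9,0.5],0.045]
    - [[0,0.9,0],0.045]
    - [[0,0.9,0],0.045]
    - [[0,0.9,0],0.045]

```text
time_s: 30.8
eef_pos: [634.8, 69.6, 254.8]
ee_rot: [0.638, 0.306, 0.637, -0.305]
force: [-0.1, -0.2, -0.4]
grip_width: 0.998
```

```bash
python3 -c "
from h import *
st()
c=shot('top','top20.png'); decktins(c)
c=shot('side','side20.png')
cv2.imwrite('pics/s20z.png',cv2.resize(c['image'][120:310,240:440],None,fx=4,fy=3.1,interpolation=2))"
```

```text
t 30.8 pos [634.8  69.6 254.8] yawY deg 38.8 xaxis [ 0.001 -0.    -1.   ] F [-0.1 -0.2 -0.4] T [ 0.01  0.   -0.02] g 0.998 j [-0.07  0.56  1.05 -0.    1.53 -0.75]
tin px [358.4 173.1] [ 22  23 398] w [633.6 -74.4] tray [ 66.6 -44.6]
tin px [386.8 173.8] [ 23  23 399] w [ 632.  -147.7] tray [  67.6 -118. ]
tin px [415.1 175.4] [ 23  22 401] w [ 627.9 -220.4] tray [  66.1 -190.7]
```

View pics/top20.png

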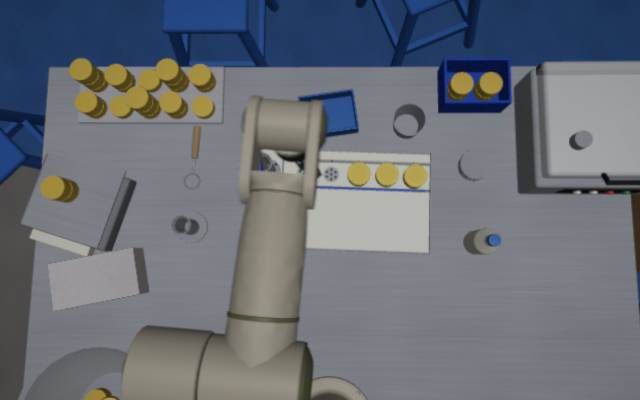

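View pics/s20z.png

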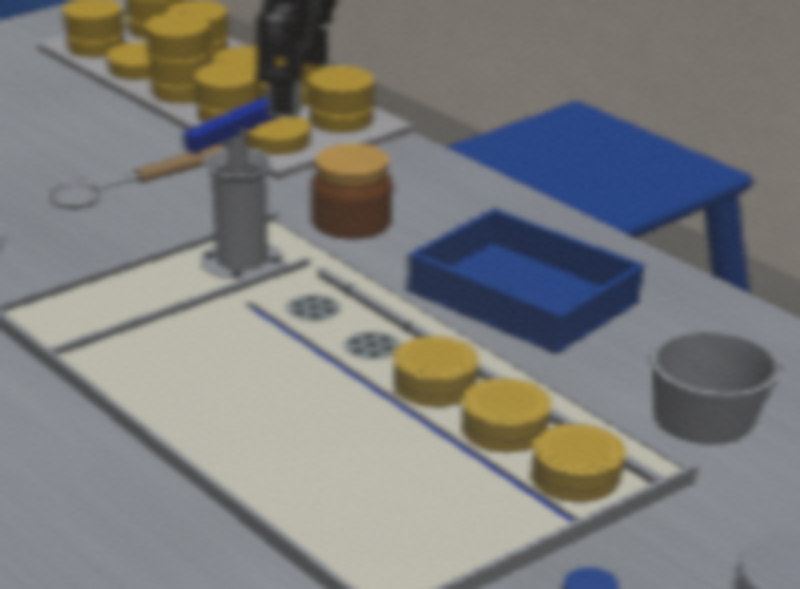

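```bash
cat >> h.py <<'E'
def bar(c,x0,x1,y0,y1,z,show=True):
    hsv=cv2.cvtColor(c['image'],cv2.COLOR_BGR2HSV)
    m=(hsv[...,0]>105)&(hsv[...,0]<130)&(hsv[...,1]>150)&(hsv[...,2]>60)
    k=np.zeros_like(m);k[y0:y1,x0:x1]=1;m&=k
    for ce,s,mm in comps(m,30):
        r=cv2.minAreaRect(np.argwhere(mm)[:,::-1].astype(np.float32))
        w=np.array([onz(c,*q,z)[:2] for q in cv2.boxPoints(r)])
        e=[w[1]-w[0],w[2]-w[1]]; e=max(e,key=np.linalg.norm); 
        a=np.degrees(np.arctan2(e[1],e[0]))
        print('bar px',np.round(ce,1),s,'ctr',np.round(w.mean(0),1),'len',round(np.linalg.norm(e),1),'axis deg',round(a,1), 'jaw yaw',round((a-90)%180,1))
E
python3 -c "
from h import *
c=capture('top')
c['image']=cv2.imread('pics/top19.png'); bar(c,245,270,130,185,206)
c['image']=cv2.imread('pics/top18.png'); bar(c,245,270,130,185,206)
im=c['image'][200:250,160:220]; cv2.imwrite('pics/stand.png',cv2.resize(im,None,fx=10,fy=10,interpolation=2))
im=cv2.imread('pics/top19.png')[130:190,235:295]; cv2.imwrite('pics/keyt.png',cv2.resize(im,None,fx=9,fy=9,interpolation=2))
"
```

```text
bar px [257.7 158.4] [253 138  11  41 237] ctr [644.3 165.5] len 96.9 axis deg -170.7 jaw yaw 99.3
bar px [257.7 158.4] [253 138  11  41 236] ctr [644.3 165.3] len 96.9 axis deg -170.7 jaw yaw 99.3
```

View pics/stand.png

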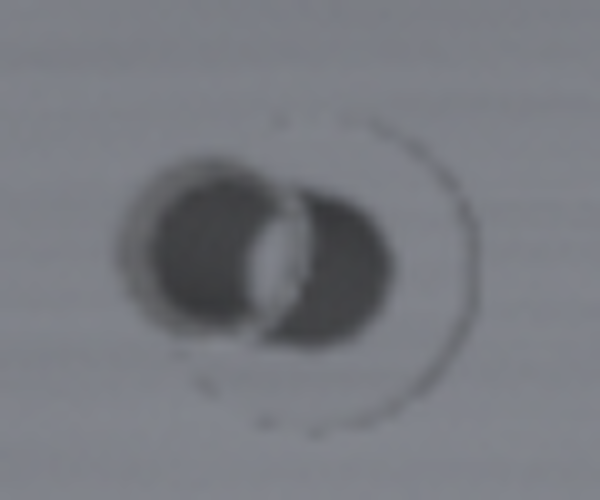

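View pics/keyt.png

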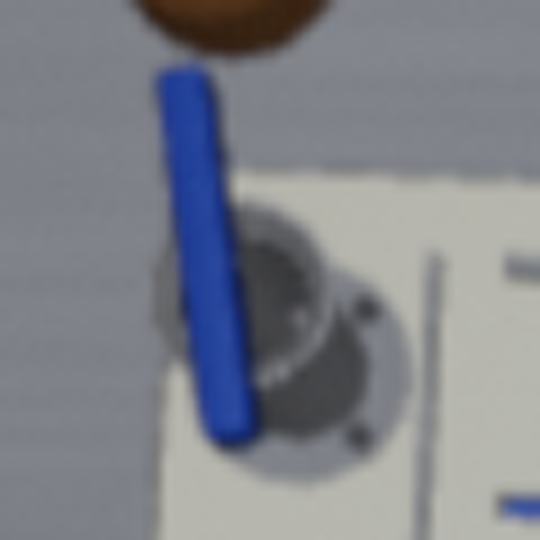

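Call:
step_arm:
  commands:
    - [[0.03,0.3,0],0.043]
    - [[0.03,0.3,0],0.043]
    - [[0.03,0.3,0],0.043]
    - [[0.03,0.3,0],0.043]
    - [[0.03,0.3,0],0.043]

```text
time_s: 31.45
eef_pos: [641.3, 127.3, 254.2]
ee_rot: [0.703, 0.078, 0.703, -0.078]
force: [-0.9, -0.8, 0.6]
grip_width: 1.002
```

Call:
step_arm:
  commands:
    - [[0.03,0.3,0],0.043]
    - [[0.03,0.3,0],0.043]
    - [[0.03,0.3,0],0.043]
    - [[0,0,0],0]
    - [[0,0,0],0]

```text
time_s: 31.95
eef_pos: [644.8, 163.1, 253.8]
ee_rot: [0.704, -0.062, 0.704, 0.062]
force: [0.2, 0.1, 0.2]
grip_width: 0.999
```

```bash
python3 -c "
from h import *
st()
c=shot('top','top21.png'); decktins(c)
print('rim',onz(c,180.6,224.7,100),'base',onz(c,191.5,227,8))
c=shot('side','side21.png')
cv2.imwrite('pics/s21z.png',cv2.resize(c['image'][90:230,250:350],None,fx=5,fy=4.2,interpolation=2))"
```

```text
t 31.95 pos [644.8 163.1 253.8] yawY deg 100.1 xaxis [ 0. -0. -1.] F [0.2 0.1 0.2] T [ 0.01 -0.02 -0.03] g 0.999 j [ 0.07  0.63  0.94 -0.    1.58 -1.67]
tin px [358.4 173.1] [ 22  23 399] w [633.6 -74.4] tray [ 66.7 -44.7]
tin px [386.8 173.8] [ 23  23 398] w [ 631.9 -147.6] tray [  67.6 -117.9]
tin px [415.1 175.4] [ 23  22 400] w [ 627.8 -220.4] tray [  66.1 -190.8]
rim [495.62581    372.55752268 100.        ] base [495.8376026  372.60222128   8.        ]
```

View pics/s21z.png

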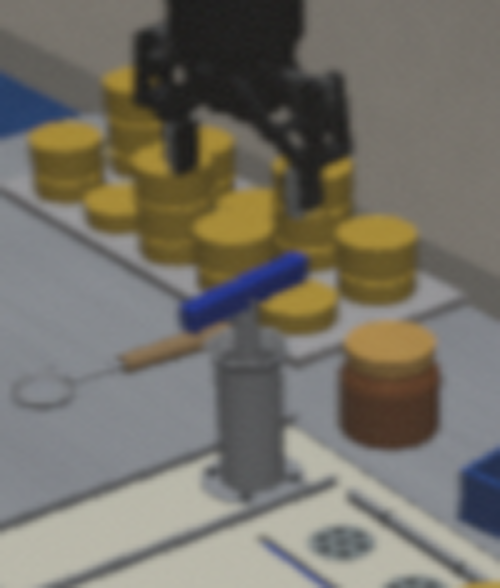

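Call:
step_arm:
  commands:
    - [[0.03,0.04,-0.45],0]
    - [[0,0,-0.8],0]
    - [[0,0,-0.45],0]
    - [[0,0,0],0]
    - [[0,0,0],0]

```text
time_s: 32.55
eef_pos: [646.2, 165.3, 186.6]
ee_rot: [0.705, -0.063, 0.704, 0.063]
force: [-0.1, 0.2, 0.6]
grip_width: 1.002
```

Call:
step_arm:
  commands:
    - [[0,0,0],0]
    - [[0,0,0],0]
    - [[0,0,0],0]
    - [[0,0,0],0]
    - [[0,0,0],0]
  gripper: 1
  force: 90

```text
time_s: 33.05
eef_pos: [646.0, 165.9, 185.8]
ee_rot: [0.704, -0.064, 0.704, 0.064]
force: [0.2, -2.2, 14.4]
grip_width: 0.151
```

```bash
python3 -c "
from h import *
st()
c=shot('side','side22.png')
cv2.imwrite('pics/s22z.png',cv2.resize(c['image'][90:230,250:350],None,fx=5,fy=4.2,interpolation=2))"
```

```text
t 33.05 pos [646.  165.9 185.8] yawY deg 100.4 xaxis [ 0.  0. -1.] F [ 0.2 -2.2 14.4] T [-0.05  0.03 -0.02] g 0.151 j [ 0.08  0.66  1.06  0.    1.42 -1.68]
```

View pics/s22z.png

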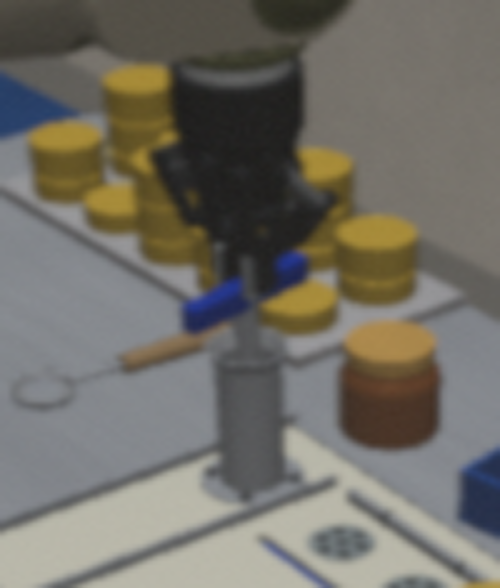

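Call:
step_arm:
  commands:
    - [[0,0,0.02],-0.03]
    - [[0,0,0],-0.045]
    - [[0,0,0],-0.045]
    - [[0,0,0],-0.045]
    - [[0,0,0],-0.045]

```text
time_s: 33.6
eef_pos: [645.8, 166.0, 186.1]
ee_rot: [0.686, 0.169, 0.687, -0.169]
force: [-0.4, 0.4, -0.4]
grip_width: 0.129
```

```bash
python3 -c "
from h import *
st()"
```

```text
t 33.6 pos [645.8 166.  186.1] yawY deg 62.3 xaxis [-0.001  0.    -1.   ] F [-0.4  0.4 -0.4] T [0.08 0.03 0.14] g 0.129 j [ 0.08  0.66  1.06  0.    1.43 -1.01]
```

Call:
step_arm:
  commands:
    - [[0,0,0],-0.045]
    - [[0,0,0],-0.045]
    - [[0,0,0],-0.045]
    - [[0,0,0],-0.045]
    - [[0,0,0],-0.045]

```text
time_s: 34.1
eef_pos: [645.7, 166.0, 186.1]
ee_rot: [0.585, 0.396, 0.586, -0.397]
force: [-1.8, -0.1, -1.1]
grip_width: 0.129
```

```bash
python3 -c "
from h import *
st()"
```

```text
t 34.1 pos [645.7 166.  186.1] yawY deg 21.8 xaxis [-0.001  0.    -1.   ] F [-1.8 -0.1 -1.1] T [0.16 0.07 0.12] g 0.129 j [ 0.08  0.66  1.06  0.    1.43 -0.3 ]
```

Call:
step_arm:
  commands:
    - [[0,0,0],-0.04]
    - [[0,0,0],-0.04]
    - [[0,0,0],-0.03]
    - [[0,0,0],0]
    - [[0,0,0],0]

```text
time_s: 34.6
eef_pos: [645.8, 166.0, 186.1]
ee_rot: [0.51, 0.489, 0.511, -0.489]
force: [-0.6, 0.6, -0.8]
grip_width: 0.127
```

```bash
python3 -c "
from h import *
st()"
```

```text
t 34.6 pos [645.8 166.  186.1] yawY deg 2.4 xaxis [-0.001  0.    -1.   ] F [-0.6  0.6 -0.8] T [0.18 0.1  0.01] g 0.127 j [0.08 0.66 1.06 0.   1.43 0.03]
```

Call:
step_arm:
  commands:
    - [[0,0,0],-0.02]
    - [[0,0,0],0]
    - [[0,0,0],0]

```text
time_s: 34.9
eef_pos: [645.8, 165.9, 186.2]
ee_rot: [-0.495, -0.505, -0.495, 0.505]
force: [-0.2, 1.1, -1.7]
grip_width: 0.128
```

```bash
python3 -c "
from h import *
st()"
```

```text
t 34.9 pos [645.8 165.9 186.2] yawY deg -1.2 xaxis [-0.  0. -1.] F [-0.2  1.1 -1.7] T [0.19 0.08 0.12] g 0.128 j [0.08 0.66 1.06 0.   1.43 0.1 ]
```

Call:
step_arm:
  commands:
    - [[0,0,0],-0.02]
    - [[0,0,0],0]
    - [[0,0,0],0]

```text
time_s: 35.2
eef_pos: [645.8, 165.9, 186.2]
ee_rot: [-0.479, -0.52, -0.479, 0.52]
force: [0.1, 0.6, -3.0]
grip_width: 0.127
```

```bash
python3 -c "
from h import *
st()"
```

```text
t 35.2 pos [645.8 165.9 186.2] yawY deg -4.8 xaxis [-0.  0. -1.] F [ 0.1  0.6 -3. ] T [0.21 0.09 0.09] g 0.127 j [0.08 0.66 1.06 0.   1.43 0.16]
```

Call:
step_arm:
  commands:
    - [[0,0,0],-0.015]
    - [[0,0,0],0]
    - [[0,0,0],0]

```text
time_s: 35.5
eef_pos: [645.8, 165.9, 186.2]
ee_rot: [-0.466, -0.531, -0.466, 0.532]
force: [-0.7, 0.5, -3.5]
grip_width: 0.126
```

```bash
python3 -c "
from h import *
st()"
```

```text
t 35.5 pos [645.8 165.9 186.2] yawY deg -7.5 xaxis [-0.  0. -1.] F [-0.7  0.5 -3.5] T [0.26 0.09 0.13] g 0.126 j [0.08 0.66 1.06 0.   1.43 0.21]
```

Call:
step_arm:
  commands:
    - [[0,0,0],-0.015]
    - [[0,0,0],0]
    - [[0,0,0],0]

```text
time_s: 35.8
eef_pos: [645.8, 165.9, 186.2]
ee_rot: [-0.454, -0.542, -0.454, 0.543]
force: [-0.9, 0.6, -3.7]
grip_width: 0.127
```

```bash
python3 -c "
from h import *
st()"
```

```text
t 35.8 pos [645.8 165.9 186.2] yawY deg -10.2 xaxis [-0. -0. -1.] F [-0.9  0.6 -3.7] T [0.21 0.07 0.44] g 0.127 j [0.08 0.66 1.06 0.   1.43 0.25]
```

Call:
step_arm:
  commands:
    - [[0,0,0],-0.015]
    - [[0,0,0],0]
    - [[0,0,0],0]

```text
time_s: 36.1
eef_pos: [645.8, 165.9, 186.2]
ee_rot: [-0.441, -0.553, -0.441, 0.553]
force: [-1.5, 0.2, -4.1]
grip_width: 0.131
```

```bash
python3 -c "
from h import *
st()
c=shot('top','top23.png'); decktins(c); cv2.imwrite('pics/t23z.png',cv2.resize(c['image'][130:260,240:440],None,fx=4,fy=4,interpolation=2))
c=shot('side','side23.png')
cv2.imwrite('pics/s23z.png',cv2.resize(c['image'][120:310,240:440],None,fx=4,fy=3.1,interpolation=2))"
```

```text
t 36.1 pos [645.8 165.9 186.2] yawY deg -12.9 xaxis [-0. -0. -1.] F [-1.5  0.2 -4.1] T [0.29 0.13 0.59] g 0.131 j [0.08 0.66 1.06 0.   1.43 0.3 ]
tin px [358.4 173.1] [ 22  23 399] w [633.6 -74.4] tray [ 66.7 -44.7]
tin px [386.8 173.8] [ 23  23 398] w [ 632.  -147.7] tray [  67.7 -118. ]
tin px [415.1 175.4] [ 23  22 400] w [ 627.8 -220.4] tray [  66.1 -190.8]
```

View pics/s23z.png

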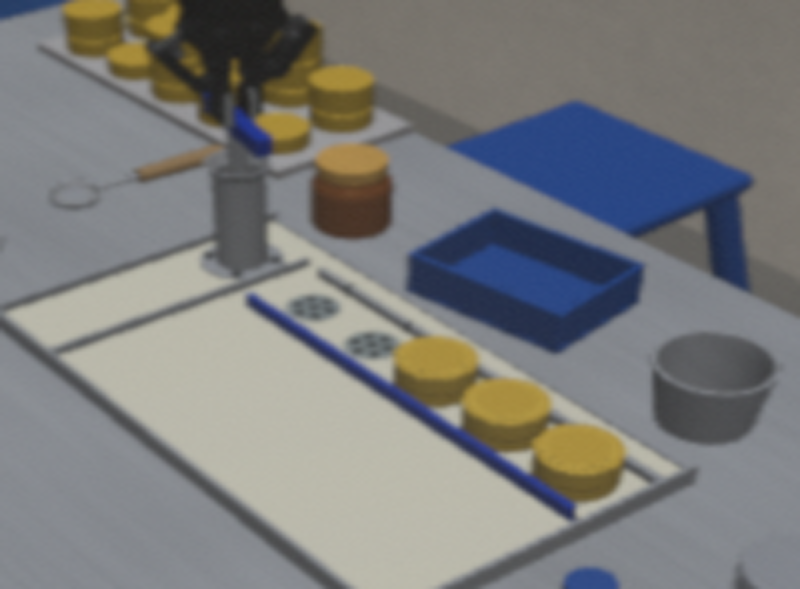

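View pics/t23z.png

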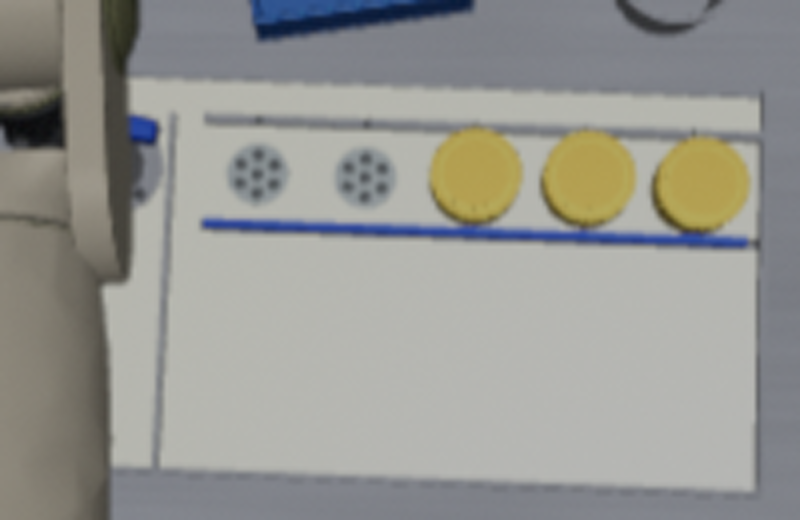

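Call:
step_arm:
  commands:
    - [[0,0,0],0.035]
    - [[0,0,0],0.033]
    - [[0,0,0],0]
    - [[0,0,0],0]

```text
time_s: 36.6
eef_pos: [646.0, 165.8, 186.5]
ee_rot: [0.496, 0.504, 0.496, -0.504]
force: [-0.8, 0.2, -2.9]
grip_width: 0.129
```

```bash
python3 -c "
from h import *
st()"
```

```text
t 36.6 pos [646.  165.8 186.5] yawY deg -0.9 xaxis [ 0.  0. -1.] F [-0.8  0.2 -2.9] T [ 0.11  0.12 -0.08] g 0.129 j [0.08 0.66 1.06 0.   1.43 0.09]
```

Call:
step_arm:
  commands:
    - [[0,0,0.1],0]
    - [[0,0,0.2],0]
    - [[0,0,0.3],0]
    - [[0,0,0.4],0]
    - [[0,0,0],0]

```text
time_s: 37.1
eef_pos: [646.9, 165.8, 229.9]
ee_rot: [0.498, 0.505, 0.495, -0.502]
force: [0.3, -0.1, -2.4]
grip_width: 0.131
```

```bash
python3 -c "
from h import *
st()"
```

```text
t 37.1 pos [646.9 165.8 229.9] yawY deg -0.8 xaxis [ 0.006  0.    -1.   ] F [ 0.3 -0.1 -2.4] T [ 0.04 -0.03 -0.02] g 0.131 j [ 0.08  0.64  0.98 -0.    1.52  0.09]
```

Call:
step_arm:
  commands:
    - [[0,0,0.5],0]
    - [[0,0,0.7],0]
    - [[0,0,0.8],0]
    - [[0,0,0.8],0]
    - [[0,0,0.3],0]

```text
time_s: 37.6
eef_pos: [646.2, 165.8, 354.0]
ee_rot: [0.498, 0.505, 0.495, -0.502]
force: [0.4, -0.3, -2.9]
grip_width: 0.13
```

Call:
step_arm:
  commands:
    - [[0,0,0],0]
    - [[-0.3,0.4,0],0.01]
    - [[-0.53,0.73,0],0.01]
    - [[-0.53,0.73,0],0.01]
    - [[-0.53,0.73,0],0.01]

```text
time_s: 38.1
eef_pos: [569.2, 270.2, 348.7]
ee_rot: [0.527, 0.47, 0.528, -0.472]
force: [0.1, -0.0, -2.5]
grip_width: 0.127
```

Call:
step_arm:
  commands:
    - [[-0.53,0.73,0],0.01]
    - [[-0.53,0.73,0],0]
    - [[-0.53,0.73,0],0]
    - [[-0.25,0.35,0],0]
    - [[0,0,0],0]

```text
time_s: 38.6
eef_pos: [495.4, 372.5, 349.5]
ee_rot: [0.535, 0.462, 0.535, -0.463]
force: [0.3, 0.2, -2.6]
grip_width: 0.13
```

```bash
python3 -c "
from h import *
s=st();p=s['eef_pos']
c=shot('top','top24.png'); decktins(c)
c=shot('side','side24.png')
cv2.imwrite('pics/s24z.png',cv2.resize(c['image'][60:220,170:290],None,fx=5,fy=3.7,interpolation=2))
def z(p):
    u,v=proj(c,p); return (round((u-170)*5,1),round((v-60)*3.7,1))
print('foot',z([p[0],p[1],p[2]-156]),'rim',z([495.7,372.6,100]))"
```

```text
t 38.6 pos [495.4 372.5 349.5] yawY deg 8.4 xaxis [-0.001 -0.    -1.   ] F [ 0.3  0.2 -2.6] T [-0.01 -0.   -0.03] g 0.13 j [0.46 0.5  0.9  0.   1.74 0.31]
tin px [358.4 173.1] [ 22  23 399] w [633.6 -74.4] tray [ 66.7 -44.7]
tin px [386.8 173.8] [ 23  23 398] w [ 632.  -147.7] tray [  67.7 -118. ]
tin px [415.1 175.4] [ 23  22 399] w [ 627.9 -220.4] tray [  66.2 -190.8]
foot (np.float64(249.1), np.float64(327.8)) rim (np.float64(268.7), np.float64(420.7))
```

View pics/s24z.png

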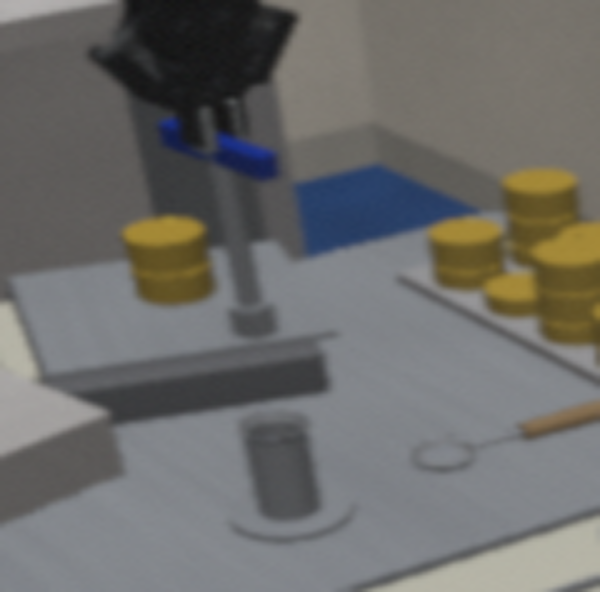

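View pics/top24.png

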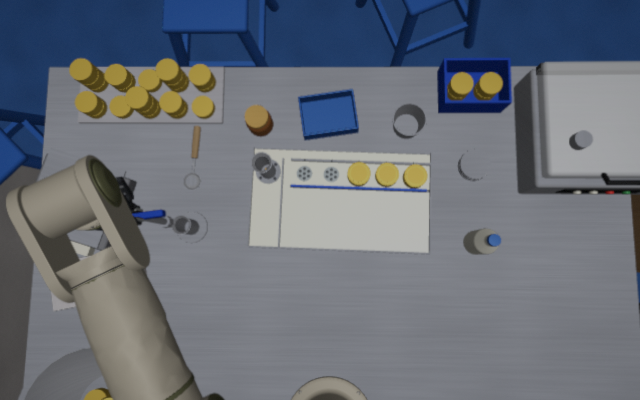

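Call:
step_arm:
  commands:
    - [[0.035,-0.035,-0.4],0]
    - [[0,0,-0.7],0]
    - [[0,0,-0.7],0]
    - [[0,0,-0.5],0]
    - [[0,0,0],0]

```text
time_s: 39.2
eef_pos: [498.1, 367.9, 255.0]
ee_rot: [0.533, 0.461, 0.535, -0.465]
force: [-0.4, -1.2, -3.1]
grip_width: 0.132
```

Call:
step_arm:
  commands:
    - [[0,0,-0.3],0]
    - [[0,0,-0.3],0]
    - [[0,0,0],0]

```text
time_s: 39.5
eef_pos: [497.8, 369.2, 232.8]
ee_rot: [0.534, 0.462, 0.535, -0.464]
force: [-0.2, -0.5, -2.5]
grip_width: 0.13
```

```bash
python3 -c "
from h import *
s=st();p=s['eef_pos']
c=shot('side','side25.png')
cv2.imwrite('pics/s25z.png',cv2.resize(c['image'][60:220,170:290],None,fx=5,fy=3.7,interpolation=2))
c=shot('top','top25.png')
cv2.imwrite('pics/t25z.png',cv2.resize(c['image'][190:260,130:230],None,fx=7,fy=7,interpolation=2))
"
```

```text
t 39.5 pos [497.8 369.2 232.8] yawY deg 8.2 xaxis [-0.002 -0.001 -1.   ] F [-0.2 -0.5 -2.5] T [0.05 0.04 0.06] g 0.13 j [ 0.45  0.52  1.16 -0.    1.46  0.31]
```

View pics/s25z.png

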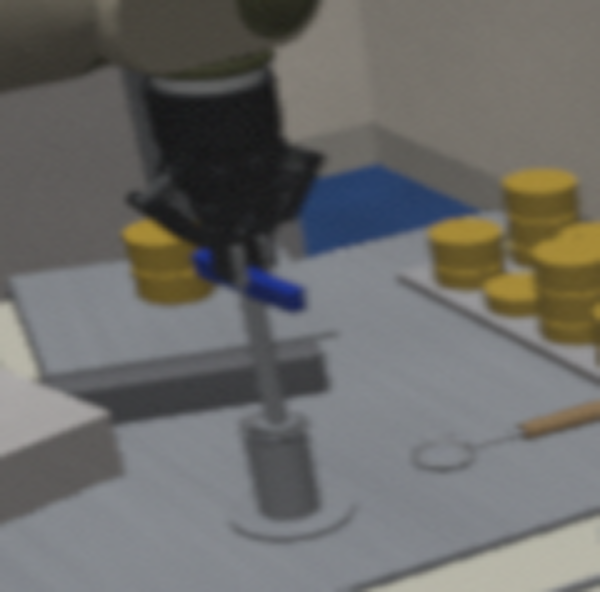

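View pics/t25z.png

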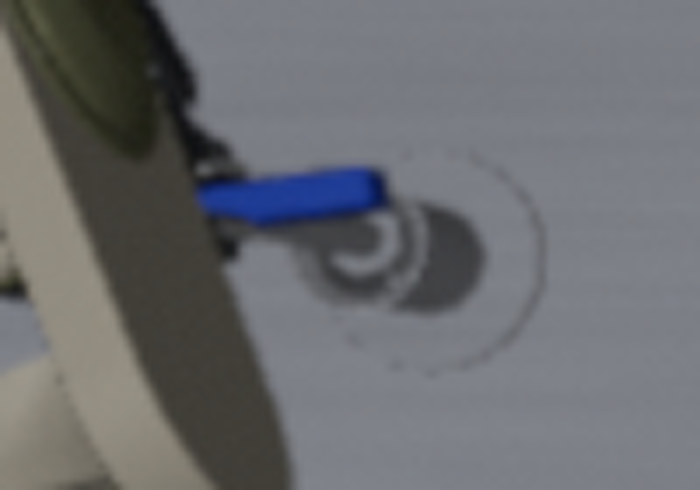

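Call:
step_arm:
  commands:
    - [[-0.015,0.03,-0.3],0]
    - [[0,0,-0.4],0]
    - [[0,0,-0.4],0]
    - [[0,0,-0.3],0]
    - [[0,0,0],0]

```text
time_s: 40.1
eef_pos: [496.8, 370.6, 176.4]
ee_rot: [0.534, 0.462, 0.535, -0.464]
force: [0.9, 0.2, -3.2]
grip_width: 0.128
```

Call:
step_arm:
  commands:
    - [[0,0,-0.1],0]
    - [[0,0,0],0]

```text
time_s: 40.3
eef_pos: [497.6, 370.9, 174.6]
ee_rot: [0.535, 0.463, 0.535, -0.463]
force: [0.1, 0.4, -2.6]
grip_width: 0.125
```

Call:
step_arm:
  commands:
    - [[0,0,-0.13],0]
    - [[0,0,-0.05],0]
    - [[0,0,0],0]

```text
time_s: 40.6
eef_pos: [497.4, 370.8, 166.9]
ee_rot: [0.535, 0.463, 0.535, -0.463]
force: [-0.1, 0.1, -3.5]
grip_width: 0.13
```

Call:
step_arm:
  commands:
    - [[0,0,-0.05],0]
    - [[0,0,0],0]

```text
time_s: 40.8
eef_pos: [497.5, 370.8, 165.0]
ee_rot: [0.535, 0.463, 0.535, -0.463]
force: [-0.1, 0.1, -2.9]
grip_width: 0.129
```

Call:
step_arm:
  commands:
    - [[0,0,-0.03],0]
    - [[0,0,0],0]

```text
time_s: 41.0
eef_pos: [497.6, 370.9, 164.1]
ee_rot: [0.535, 0.463, 0.535, -0.463]
force: [0.1, 0.1, -0.8]
grip_width: 0.13
```

Call:
step_arm:
  commands:
    - [[0,0,-0.02],0]
    - [[0,0,0],0]

```text
time_s: 41.2
eef_pos: [497.9, 371.0, 164.0]
ee_rot: [0.535, 0.463, 0.534, -0.462]
force: [0.2, -0.6, 3.8]
grip_width: 0.131
```

Seated on the base. Release and retreat.

Call:
step_arm:
  commands:
    - [[0,0,0],0]
    - [[0,0,0],0]
    - [[0,0,0],0]
    - [[0,0,0],0]
    - [[0,0,0],0]
  gripper: -1

```text
time_s: 41.7
eef_pos: [497.5, 370.9, 163.0]
ee_rot: [0.535, 0.463, 0.535, -0.463]
force: [-0.7, 0.3, -0.8]
grip_width: 0.963
```

Call:
step_arm:
  commands:
    - [[0,0,0.3],0]
    - [[0,0,0.8],0]
    - [[0,0,0.8],0]
    - [[0,0,0.8],0]
    - [[-0.7,0,0.2],0]

```text
time_s: 42.2
eef_pos: [471.7, 370.7, 283.2]
ee_rot: [0.535, 0.466, 0.533, -0.461]
force: [-0.6, 0.1, 0.7]
grip_width: 1.0
```

Call:
step_arm:
  commands:
    - [[-0.8,0.2,0],0]
    - [[-0.8,0.2,0],0]
    - [[-0.8,0.2,0],0]
    - [[-0.6,0.2,0],0]
    - [[0,0,0],0]

```text
time_s: 42.7
eef_pos: [347.3, 403.8, 280.8]
ee_rot: [0.535, 0.463, 0.535, -0.461]
force: [-0.4, -0.6, 0.8]
grip_width: 1.002
```

Call:
step_arm:
  commands:
    - [[0,0,0],0]
    - [[0,0,0],0]
    - [[0,0,0],0]
    - [[0,0,0],0]
    - [[0,0,0],0]

```text
time_s: 43.2
eef_pos: [349.9, 402.7, 279.0]
ee_rot: [0.534, 0.463, 0.534, -0.463]
force: [0.4, -0.0, 0.1]
grip_width: 1.003
```

```bash
python3 -c "
from h import *
st()
c=shot('top','top26.png'); decktins(c); bar(c,140,215,195,245,184)
c=shot('side','side26.png')
cv2.imwrite('pics/s26z.png',cv2.resize(c['image'][100:310,180:440],None,fx=3,fy=2.8,interpolation=2))"
```

```text
t 43.2 pos [349.9 402.7 279. ] yawY deg 8.2 xaxis [-0. -0. -1.] F [ 0.4 -0.   0.1] T [0.05 0.01 0.02] g 1.003 j [ 0.64  0.3   1.37 -0.    1.48  0.49]
tin px [358.8 173.8] [ 22  23 395] w [631.7 -75.3] tray [ 64.8 -45.7]
tin px [386.8 173.8] [ 23  23 398] w [ 632.  -147.7] tray [  67.7 -118. ]
tin px [415.1 175.4] [ 23  22 401] w [ 627.8 -220.5] tray [  66.1 -190.9]
bar px [171.4 221.1] [150 216  43  11 235] ctr [498.1 368.3] len 99.3 axis deg -82.6 jaw yaw 7.4
```

View pics/s26z.png

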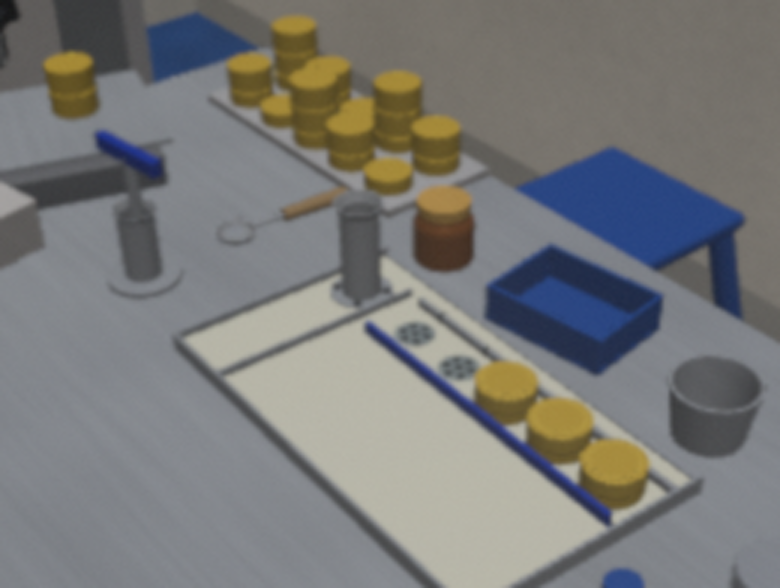

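View pics/top26.png

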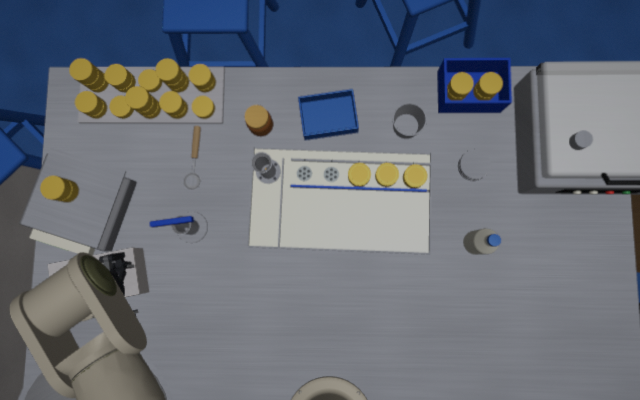

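Call:
step_arm:
  commands:
    - [[0,0,0],0]
    - [[0,0,0],0]
    - [[0,0,0],0]
    - [[0,0,0],0]
    - [[0,0,0],0]

```text
time_s: 43.8
eef_pos: [349.5, 402.9, 279.2]
ee_rot: [0.535, 0.463, 0.535, -0.463]
force: [-0.7, -0.6, -0.3]
grip_width: 0.998
```

```bash
python3 -c "
from h import *
st()
c=shot('top','top27.png'); decktins(c); bar(c,140,215,195,245,184)
cv2.imwrite('pics/t27z.png',cv2.resize(c['image'][145:205,325:435],None,fx=7,fy=7,interpolation=2))
c=shot('side','side27.png')
cv2.imwrite('pics/s27z.png',cv2.resize(c['image'][200:300,320:420],None,fx=7,fy=5.8,interpolation=2))"
```

```text
t 43.8 pos [349.5 402.9 279.2] yawY deg 8.2 xaxis [-0. -0. -1.] F [-0.7 -0.6 -0.3] T [ 0.03 -0.    0.  ] g 0.998 j [ 0.64  0.3   1.37 -0.    1.48  0.49]
tin px [358.8 173.8] [ 22  23 395] w [631.7 -75.3] tray [ 64.8 -45.7]
tin px [386.8 173.8] [ 23  23 398] w [ 632.  -147.7] tray [  67.7 -118. ]
tin px [415.1 175.4] [ 23  22 401] w [ 627.9 -220.4] tray [  66.1 -190.7]
bar px [171.3 221.1] [150 216  43  11 236] ctr [497.9 368.3] len 99.3 axis deg -81.6 jaw yaw 8.4
```

View pics/t27z.png

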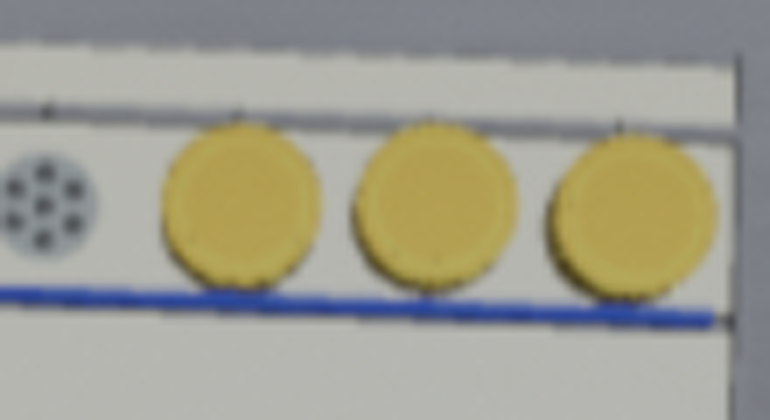

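View pics/s27z.png

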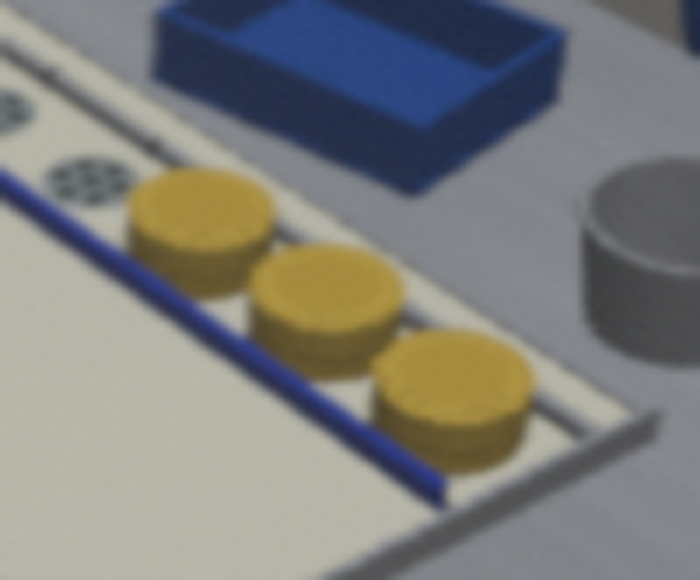

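```bash
python3 -c "
from h import *
print(ticket.finish_job())"
```

```text
the job is handed in; nothing more can be done
None
```

I finished the job at about 44 s of the 210 s allowed and handed it in; no verdict is reported.

**What I did:**
- I lifted the key from its stand and seated it on the stem. It caught once on the way down, and a small sideways search freed it.
- I turned the stem counterclockwise until the torque rose at the stop, and the rail dropped.
- There were three tins. I gripped each one, lifted it slightly and set it on patches 1, 2 and 3.
- I turned the stem clockwise to its stop (wrist torque 0.59 N m). The rail came up and the key went back in its stand.

**What the last pictures showed:**
- **Tins:** they stood about 1.6, 0.3 and 2.7 mm from their patch centres, against a limit of 8 mm, all looking flat and at rest.
- **Tin on patch 3:** it shifted about 2 mm after the rail was up, presumably the expected knock, and came to rest against the rail.
- **Rail:** up.
- **Key:** it stood in its stand. The centre of its bar was about 5 mm off the stand's axis, a lean of under 2 degrees, well inside the 7 allowed.
- **Bottle, lids and spoon:** they look unmoved, though I judged this by eye and did not measure it.
- **Arm:** clear of everything.

**Disagreement between views:** the side camera put positions up to about 4 mm away from the top camera. I used the top camera for placing the tins.

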